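# Put the specimen mounts away and lock the tray

## Robot

A 6-joint arm with a two-finger parallel gripper is mounted at the origin on the work surface. World frame = base frame: x ahead of the robot, y to its left, z up, the work surface at z = 0. Lengths are in mm, angles in rad, forces in N, time in s.
With the tool pointing down it reaches from about 350 to 875 mm from the base axis. Payload 4.2 kg.
Tool frame: the origin (TCP) lies at the very end of the fingers, on their centre line; the grasp point (between the pads) lies 19 mm behind it; z points along the fingers, y is the direction in which the jaws open and shut (so a half turn about z gives the same grasp; the last joint's range is limited). The gripper opens to 85 mm and grips with 20 to 120 N. Pads are 22 mm wide; open, the fingers measure 114 mm over their backs; the gripper's body (76 mm by 85 mm) begins 54 mm behind the grasp point. The pads swing forward as they close: fully open they stand 13 mm farther back than shut.
Start: joints at [1.559, 0.385, 0.008, 0, -1.194, -0.259], TCP at [167.157, 602.211, 231.312] pointing down, gripper open.
Joint ranges: [-3.14, 3.14], [-1.21, 2.06], [-1.07, 1.41], [-3.16, 2.05], [-2.99, -0.16], [-3.1, 3.1]. Speed limits (rad/s): [2.79, 2.79, 3.14, 3.14, 3.14, 3.14].

## Interface

Orientations are given as a unit quaternion [x, y, z, w].
In Python, from bench import arm gives the robot as it stands.
- The arm moves only by the tool apply_moves, never from a script. Its argument "plan" is one flat list of numbers, 5 for each row, row after row: the gripper's target within -1 to 1 (shut at 1, half-way at 0, fully open at -1), then the shift along the world's x, y, z in m, then the turn about the world's z in degrees. A call has 1 to 8 rows; each row is the pose to reach, as a shift and turn from the pose commanded when the call began; what a row does not reach only later rows make up. A row lasts 1/12 s, in which the tool goes at most 41.7 mm and 7.16 degrees, less where a joint would pass 70% of its speed; a pose out of reach is approached as far as the arm can. A call with a gripper value outside its range is refused whole. The fingers move at their own pace and stop on an object; the grip force is fixed at half the most. Time passes only in rows, so rows that repeat a pose let the fingers close. It gives the time, the measured TCP pose, the force and the opening at its end, in the units of the state.
- arm.read_state(): the state, without advancing time (a new reading comes with each control period).
- arm.get_image(name): name is "scene" or "top" or "wrist"; returns a dict with "color" (480x640x3 uint8, red, green, blue), "range_z" (480x640 float32, mm along the optical axis (not along the pixel's ray), 0 where there is no reading), "camera_matrix" (3x3 intrinsics, pixels), "k1" (the pictures are not rectified: a ray, as slopes to the right and down, at radius r is drawn at 1 + k1 r^2 times it, then the intrinsics apply), "camera_from_world" (4x4, takes a point from world to camera coordinates); the wrist camera has in their place "mount" (4x4, takes a point from camera to tool coordinates, whose origin is the TCP and whose axes are the flange's). Camera axes: x right, y down, z forward; pixel columns grow to the right and rows downward; lengths in mm; the calibration is good to about 2 mm. A picture is of the moment at which its call begins: read the wrist's pose just before it.
- arm.job_done(): hands the job in, once; it reports no verdict.
The state is a dict: "clock": time; "joints": joint angles; "joint_vel": joint speeds; "joint_efforts": joint torques, N m; "position": TCP position; "ee_rot": TCP orientation; "contact_force": force on the tool from outside, world axes, zero at the start; "wrist_torque": the same for the moment, N m; "gripper_width": finger opening in mm.
Only numpy, scipy, OpenCV 4.12 (cv2) and the standard library are available. Lean on these libraries where they do the work, as an engineer would, in place of code of your own. Each camera call takes 0.05 s, during which the arm holds its last target.

## Task

With the sweeping block held in the gripper, sweep all three specimen mounts along the deck and off its edge into the tray, without touching the mounts with the fingers, and stand the block upright back on the bench. Then slide the tray away from the robot until its two lugs line up with the two lugs of the rack, and finally push the lock rod along its trough through all four lugs until its nose is home against the end stop. Leave the beaker, the jar and the steel weight where they are.

Things in the scene. Friction and masses are not known exactly. Their poses are not given: they have to be found in the camera images.
- rack: Fixed grey and aluminium rack; its frame serves all below. Origin on the bench; x roughly away from the robot, y to its left (turned up to 0.1 rad), z up. In mm: base plate 8 thick, x -185..105, y -81..81, and under the trough x 63..113, y 81..306. Raised deck at the right, sliding tray in the middle, lock axis parallel to y at x = 88, 47 above the bench, with two fixed lugs and a V trough.
- first_lug (a point): Centre of the fixed lug on the left (rack y +66 mm), on the lock axis, 47 mm above the bench; axes as the rack's. Lug 34 mm along x, 14 mm along y, top 67 mm above the bench; bore 22 mm, 3 mm chamfer. From 14 mm to 240 mm to its left runs the V trough on the lock axis: sides rising 25 degrees, edges 44 mm above the bench and 14 mm either side of the axis
- lock_stop (a point): Point on the lock axis on the face of the end stop, where the rod's nose arrives, 139 mm along rack -y from first_lug; axes as the rack's. The stop is a plate closing the back of the second fixed lug (rack y -66 mm; same size and bore as the first)
- deck_edge (a point): Middle of the deck's edge beside the tray, on its top, 50 mm above the bench; axes as the rack's. The deck extends 178 mm from here along rack -y, open at its outer end: a channel 106 mm wide (rack x) between rails 15 mm high. Pieces pushed past this edge along +y drop over the tray's low wall (inner face 9 mm past the edge, top 5 mm lower) into the tray
- tray (a joint): Position of the steel tray along rack x, in m: 0 = tray lugs exactly in line with the rack's lugs; it starts at -0.092 to -0.068 (nearer the robot, beside the deck) and grows as it moves away from the robot; it can run past, to +0.02, as there is no stop or catch at 0. It stays where it is left; about 3 to 4 N moves it.
- tray_in (a point): Centre of the tray's inner floor, 14 mm above the bench; moves with the tray; axes as the rack's. Inside 130 mm along x, 96 mm along y. Wall tops above this floor: 31 mm beside the deck (-y), 46 mm at +y and -x; the far wall (+x, 6 mm thick, inner face 65 mm from here) is 72 mm high and in its middle has a push tab, 50 mm wide along y, rising to 94 mm: push it from inside, above the mounts
- tray_bore (a point): Point on the common axis of the tray's two lugs, midway between them, 47 mm above the bench; moves with the tray; axes as the rack's. The lugs sit on the far side of the headboard, 44 mm either side of this point along y, each 34 mm along x, 14 mm along y, with a 22 mm bore (3 mm chamfer).
- rod: Loose steel lock rod, 18 mm diameter, 180 mm long, about 0.3 kg, lying in the V trough; origin at its middle on its axis, its y axis along it. Its nose (-y end) tapers over 14 mm to 9 mm diameter and starts 10 to 40 mm outside the lug at y = +66. When home, 35 mm of it still stands out of that lug.
- rod_nose (a point): Centre of the rod's tapered nose face (its axes may roll with the rod).
- rod_tail (a point): Centre of the rod's flat tail face, the one to push, 47 mm above the bench (its axes may roll with the rod).
- sweeper: Loose grey plastic sweeping block, 0.16 kg, standing on the bench far right; origin under the blade, on its underside. Blade 92 mm along its x, 10 mm thick along its y, 36 mm tall; its flat sweeping face looks to its +y, 5 mm from the origin. Behind it a foot 6 mm high reaches to y = -45. Upright handle, 40 mm along x, 22 mm along y (centred at y = -14), up to 81 mm.
- sweeper_grip (a point): Centre of the sweeping block's handle, 66 mm above its underside: grip it here across its 22 mm (the block's y); axes as the block's.
- mount0_center (a point): Centre of one of the three equal loose specimen mounts: black resin discs with a small metal inlay, 34 mm diameter, 22 mm high, 40 g, starting flat on the deck, each centre 20 to 120 mm from the deck's edge.
- mount1_center (a point): Centre of one of the three equal loose specimen mounts: black resin discs with a small metal inlay, 34 mm diameter, 22 mm high, 40 g, starting flat on the deck, each centre 20 to 120 mm from the deck's edge.
- mount2_center (a point): Centre of one of the three equal loose specimen mounts: black resin discs with a small metal inlay, 34 mm diameter, 22 mm high, 40 g, starting flat on the deck, each centre 20 to 120 mm from the deck's edge.
- beaker: Bystander: glass beaker, 70 mm across, 85 mm high, left and near; origin under its centre.
- jar: Bystander: brown glass jar, 66 mm across, 85 mm high, beyond the rack to the right; origin under its centre.
- weight: Bystander: plain steel weight, 60 mm across, 45 mm high, beyond the rack to the left; origin under its centre.
- mount0: The same mount as mount0_center; origin at the centre of its underside.
- mount1: The same mount as mount1_center; origin at the centre of its underside.
- mount2: The same mount as mount2_center; origin at the centre of its underside.
Things that resemble listed ones, but are neither listed nor needed, are in the scene too. What is shaped like the sweeper but black or green is not meant.

How it is judged (in metres and radians):
On the way, in this order (a step that is already met when the one before it is completed fails the run):
1. all three mounts are in the tray (x of mount0_center in the frame of tray_in between -0.062 and 0.062 m and y of mount0_center in the frame of tray_in between -0.045 and 0.045 m and z of each of mount0_center, mount1_center, mount2_center in the frame of tray_in below 0.045 m and x of mount1_center in the frame of tray_in between -0.062 and 0.062 m and y of mount1_center in the frame of tray_in between -0.045 and 0.045 m and x of mount2_center in the frame of tray_in between -0.062 and 0.062 m and y of mount2_center in the frame of tray_in between -0.045 and 0.045 m), for 0.2 s.
2. the sweeping block stands on the bench, released (height (world z) of sweeper below 0.006 m and angle between sweeper's own z axis and vertical below 0.08 rad and linear speed of sweeper below 0.02 m/s and contact force between the fingers and sweeper below 0.2 N), for 0.2 s.
3. the tray's lugs are in line with the rack's (value of joint tray between -0.007 and 0.007 m), for 0.2 s.
At the end, for the whole second after the job is handed in: All three mounts lie inside the tray; the sweeping block stands upright on the bench (underside within 6 mm of it); the tray is within 6 mm of the in-line position; the rod lies along the lock axis through all four lugs, its nose within 8 mm of the end-stop point; all released and at rest (all of step 1 and all of step 2 and value of joint tray between -0.006 and 0.006 m and distance between rod_nose and lock_stop below 0.008 m and angle between the y axis of rod and the y axis of rack, either way round below 0.05 rad and linear speed of rod below 0.02 m/s); the robot touches nothing.
It fails at once if the fingers touch a mount (contact force between the fingers and mount0 above 2 N or contact force between the fingers and mount1 above 2 N or contact force between the fingers and mount2 above 2 N).
It fails at once if a bystander is shifted by more than 30 mm (distance of any of beaker, jar, weight from where it was at the start of the episode above 0.03 m).
It also fails if it takes over 72 s, if anything falls off the work surface, if the arm or the gripper's body presses on something with over 40 N, if the wrist force passes 120 N, or if a joint passes its speed limit or range.

## Working session

There is one attempt and no reset: what is moved stays moved. The work goes in short steps, Python scripts to look and compute and a tool call to move; the robot and the scene stay as the last step left them, time stands still between calls to the robot, and variables do not carry over. Pictures are saved under pics/ and viewed, and the job is handed in when it is done.

Besides the shell and the picture viewer there is one more tool, called after ">>>" by a JSON object that holds its "fn" and its "kwargs", one argument or row to a line. apply_moves: Moves the arm, as the interface text tells. Its arguments: {"type":"object","properties":{"plan":{"type":"array","items":{"type":"number"}}},"required":["plan"]}

```bash
ls; mkdir -p pics
python3 - <<'E'
from bench import arm
import cv2,pickle
print(arm.read_state())
for n in ["scene","top","wrist"]:
    im=arm.get_image(n); pickle.dump(im,open(f"pics/{n}0.pkl","wb"))
    cv2.imwrite(f"pics/{n}0.png",im["color"][:,:,::-1])
    print(n,im["camera_matrix"].tolist(),im["k1"],im.get("camera_from_world",im.get("mount")).tolist())
E
```

```text
pics
{'clock': 0.0, 'joints': array([ 1.55859523e+00,  3.85578035e-01,  6.65033131e-03, -5.23758139e-04,
       -1.19397232e+00, -2.58618015e-01]), 'joint_vel': array([-2.87292526e-04,  8.40799912e-04,  9.43355558e-04,  5.36016266e-04,
       -8.57016221e-04,  5.26634900e-05]), 'joint_efforts': array([-7.63120879e-04, -3.92291343e+01,  1.88400096e+01,  4.18621704e+00,
       -4.65190649e-03, -5.11466538e-06]), 'position': array([167.00844765, 601.68416468, 230.21451598]), 'ee_rot': array([ 9.90832501e-01, -1.35091782e-01, -1.12289263e-04,  1.07379018e-03]), 'contact_force': array([-0.37760943, -0.40449027, -0.08502712]), 'wrist_torque': array([-0.02035604, -0.00846788,  0.0349994 ]), 'gripper_width': 85.67968785969543}
scene [[464.8388114657911, 0.0, 326.7090119421686], [0.0, 464.8388114657911, 244.7824318212742], [0.0, 0.0, 1.0]] -0.10231945059602623 [[0.3695724183507809, 0.9291814291812118, -0.006172459729796719, -150.8375229718617], [0.7037085543209908, -0.2842185018098872, -0.6511636613052084, -366.77949672829976], [-0.6068035086993289, 0.236308516337655, -0.7589122392849386, 135
[... 186 characters left out ...]
32129833838, -0.9999791152919898, 0.0032253712518759393, -57.21242434694959], [-0.984229336386062, -0.006082556755015791, -0.17679257874801876, 581.2433051815059], [0.1768085049903287, -0.0021843724892380597, -0.9842428465982943, 893.2750523547626], [0.0, 0.0, 0.0, 1.0]]
wrist [[403.23650237725303, 0.0, 315.68730663706157], [0.0, 403.23650237725303, 238.79815074902353], [0.0, 0.0, 1.0]] -0.03351573525947243 [[-0.0006568730573609648, -0.9469330461625836, -0.3214302017593196, 82.89255120941479], [0.9999997055402908, -0.0004944766462578263, -0.0005868664052367062, -0.35734218787097927], [0.00039678346462938515, -0.3214304926078058, 0.9469330921373407, -142.72359473719294], [0.0, 0.0, 0.0, 1.0]]
```

View pics/scene0.png

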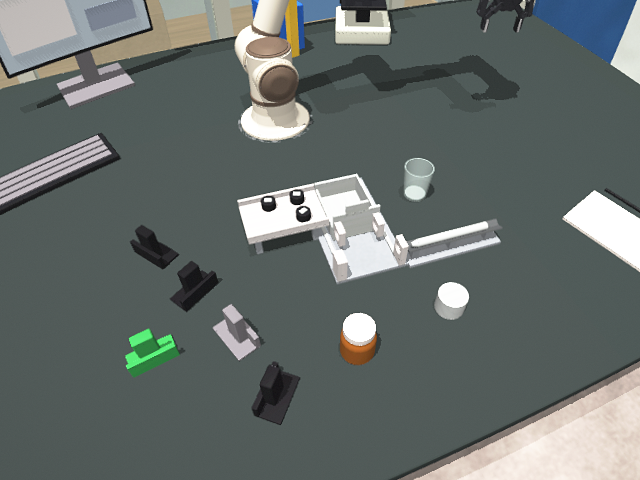

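View pics/top0.png

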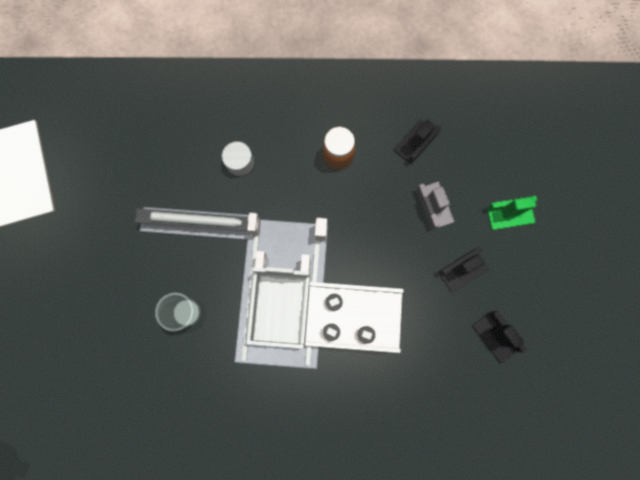

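View pics/wrist0.png

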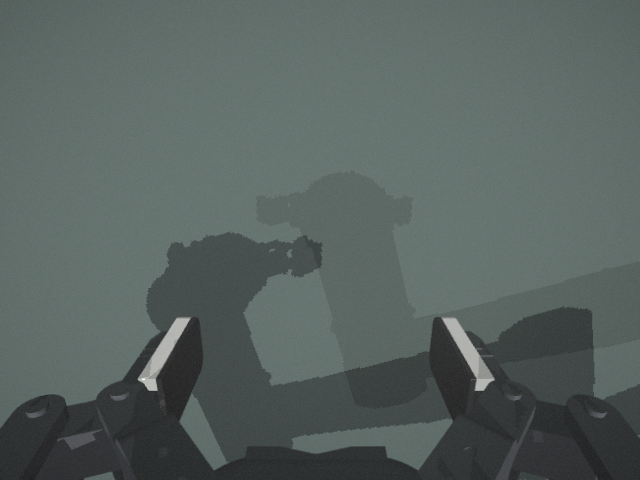

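Scene view: rack at the centre (x 240–500, y 180–275), and the grey sweeper at (238,332). Top view: sweeper at (436,204), mounts at (334,302), (331,332) and (367,335). The black and green blocks are decoys.

```bash
cat > h.py <<'E'
import numpy as np,cv2,pickle
from scipy.spatial.transform import Rotation as R
def cfw(im,st=None):
    if "camera_from_world" in im: return np.array(im["camera_from_world"])
    T=np.eye(4);T[:3,:3]=R.from_quat(st["ee_rot"]).as_matrix();T[:3,3]=st["position"]
    return np.linalg.inv(T@np.array(im["mount"]))
def norm(im,uv):
    K=np.array(im["camera_matrix"]);uv=np.asarray(uv,float).reshape(-1,2)
    d=np.array([im["k1"],0,0,0,0.])
    return cv2.undistortPoints(uv.reshape(-1,1,2),K,d).reshape(-1,2)
def plane(im,uv,z,st=None):
    T=np.linalg.inv(cfw(im,st));n=norm(im,uv)
    d=np.c_[n,np.ones(len(n))]@T[:3,:3].T;o=T[:3,3]
    return o+d*((np.asarray(z)-o[2])/d[:,2])[:,None]
def cloud(im,st=None):
    v,u=np.mgrid[0:480,0:640];n=norm(im,np.c_[u.ravel(),v.ravel()])
    z=im["range_z"].ravel()
    T=np.linalg.inv(cfw(im,st))
    P=(np.c_[n,np.ones(len(n))]*z[:,None])@T[:3,:3].T+T[:3,3]
    P[z==0]=np.nan
    return P.reshape(480,640,3)
def proj(im,P,st=None):
    T=cfw(im,st);p=np.asarray(P,float).reshape(-1,3)
    return cv2.projectPoints(p,cv2.Rodrigues(T[:3,:3])[0],T[:3,3],np.array(im["camera_matrix"]),np.array([im["k1"],0,0,0,0.]))[0].reshape(-1,2)
E
python3 - <<'E'
from h import *
t=pickle.load(open("pics/top0.pkl","rb"));s=pickle.load(open("pics/scene0.pkl","rb"))
P=cloud(t);Q=cloud(s)
for n,X,pts in [("top",P,[(436,204),(334,302),(331,332),(367,335),(380,318),(280,320),(280,245),(190,300),(100,350),(320,222),(253,217),(195,218),(260,258),(305,263),(252,345),(400,320)]),("sc",Q,[(238,332),(298,198),(268,205),(303,216),(270,225),(360,258),(100,350),(450,290),(234,318)])]:
    for u,v in pts: print(n,u,v,np.round(X[v,u],1))
c=t["color"][190:380,130:420];cv2.imwrite("pics/topc.png",cv2.resize(c[:,:,::-1],None,fx=2.7,fy=2.7,interpolation=cv2.INTER_CUBIC))
c=s["color"][160:370,190:510];cv2.imwrite("pics/scc.png",cv2.resize(c[:,:,::-1],None,fx=2.5,fy=2.5,interpolation=cv2.INTER_CUBIC))
E
```

```text
top 436 204 [ 644.9 -273.1   69.2]
top 334 302 [452.4 -72.5  72.6]
top 331 332 [396.7 -67.1  72.1]
top 367 335 [ 391.6 -134.1   74.9]
top 380 318 [ 423.2 -161.7   49.8]
top 280 320 [418.5  33.8  14.5]
top 280 245 [571.2  37.7   7.8]
top 190 300 [454.2 198.3  77.4]
top 100 350 [356.6 395.    1.3]
top 320 222 [607.4 -45.   68.6]
top 253 217 [617.2  86.7  65.7]
top 195 218 [616.1 202.5  58.5]
top 260 258 [535.9  70.3  67.7]
top 305 263 [526.7 -16.7  67.7]
top 252 345 [369.1  89.1   8.4]
top 400 320 [ 419.6 -200.1   50.2]
sc 238 332 [ 678.4 -280.7   48.9]
sc 298 198 [413.3 -70.2  73.5]
sc 268 205 [ 406.5 -137.9   70.8]
sc 303 216 [468.  -78.1  71.5]
sc 270 225 [ 446.7 -147.8   50.1]
sc 360 258 [574.5  11.1   9. ]
sc 100 350 [ 590.6 -542.2    0.6]
sc 450 290 [739.5 128.   44.3]
sc 234 318 [ 668.2 -280.1   81.3]
```

View pics/topc.png

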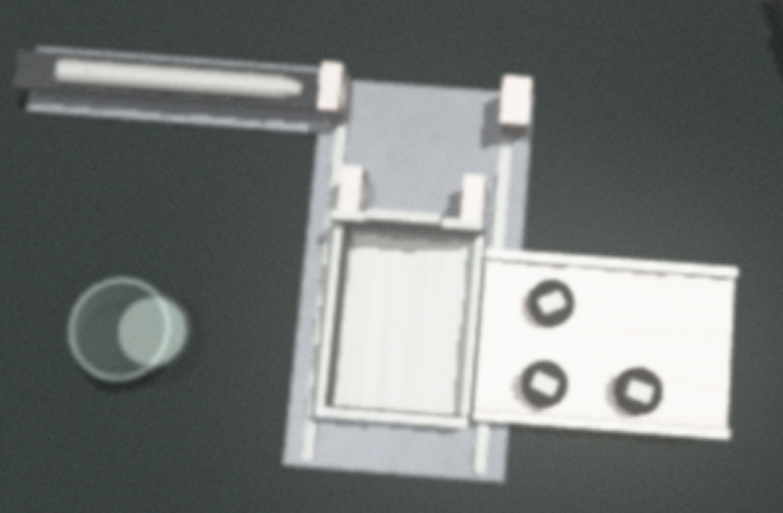

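View pics/scc.png

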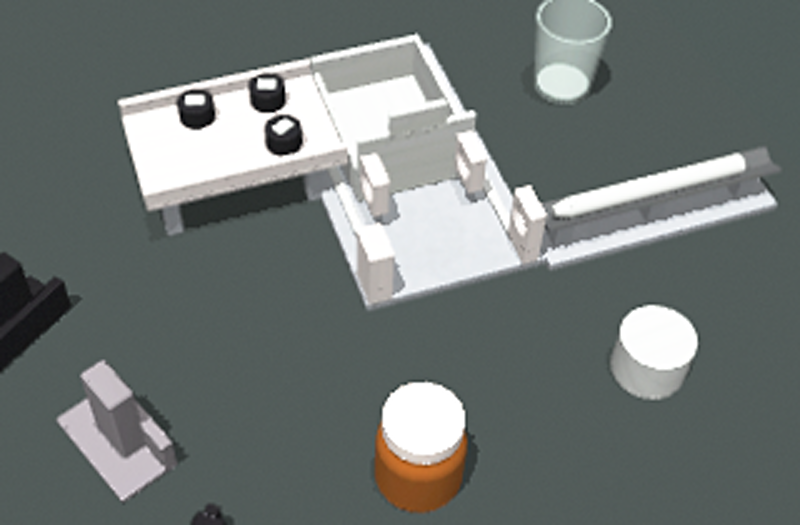

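Run:
```python
from h import *
t=pickle.load(open("pics/top0.pkl","rb"));s=pickle.load(open("pics/scene0.pkl","rb"))
def rect(n,P,zlo,zhi,x,y):
    m=(P[...,2]>zlo)&(P[...,2]<zhi)&(P[...,0]>x[0])&(P[...,0]<x[1])&(P[...,1]>y[0])&(P[...,1]<y[1])
    p=P[m]; 
    if len(p)<8: print(n,'few',len(p));return
    # largest cc
    k,l,st,_=cv2.connectedComponentsWithStats(m.astype(np.uint8)); j=1+st[1:,4].argmax(); p=P[l==j]
    r=cv2.minAreaRect(p[:,:2].astype(np.float32)); print(n,len(p),'c',np.round(r[0],1),'sz',np.round(r[1],1),'ang',round(r[2],2),'zmed',np.median(p[:,2]).round(1),'mean',p[:,:2].mean(0).round(1))
for nm,im in (("top",t),("sc",s)):
    P=cloud(im)
    for i in range(1): pass
    rect(nm+" deck",P,46,56,(330,520),(-230,-20))
    rect(nm+" deck+rails",P,46,69,(330,505),(-230,-20))
    rect(nm+" lugL",P,62,72,(590,640),(60,110))
    rect(nm+" lugR",P,62,72,(580,640),(-70,-20))
    rect(nm+" tlugL",P,62,72,(515,565),(50,90))
    rect(nm+" tlugR",P,62,72,(515,560),(-40,0))
    rect(nm+" tab",P,95,115,(480,560),(-40,80))
    rect(nm+" trayfloor",P,11,18,(340,510),(-30,90))
    rect(nm+" rod",P,48,60,(580,660),(100,340))
    rect(nm+" handle",P,74,88,(600,720),(-330,-240))
    rect(nm+" blade",P,31,40,(600,720),(-340,-220))
    rect(nm+" foot",P,3.5,9,(600,720),(-340,-220))
    rect(nm+" mA",P,65,80,(430,485),(-100,-50))
    rect(nm+" mB",P,65,80,(375,425),(-95,-45))
    rect(nm+" mC",P,65,80,(365,420),(-160,-110))
    rect(nm+" base",P,4,12,(300,660),(-80,320))
    rect(nm+" jar",P,60,95,(650,800),(-140,0))
    rect(nm+" weight",P,35,55,(650,800),(60,200))
    rect(nm+" beaker",P,3,95,(380,500),(130,290))
```

```text
top deck 4391 c [ 425.6 -111.7] sz [178.7 106.5] ang 85.91 zmed 50.5 mean [ 427.2 -114.8]
top deck+rails 5045 c [ 425.5 -111.6] sz [178.7 118.2] ang 85.97 zmed 50.8 mean [ 426.9 -114.3]
top lugL 135 c [607.9  88.4] sz [14.5 34.5] ang 86.35 zmed 67.7 mean [608.1  88. ]
top lugR 177 c [598.8 -46.3] sz [19.8 35. ] ang 85.92 zmed 67.7 mean [598.2 -46.1]
top tlugL 123 c [533.6  71.3] sz [14.3 31.7] ang 85.15 zmed 67.5 mean [533.5  71.3]
top tlugR 111 c [528.7 -16.3] sz [13.9 28. ] ang 85.91 zmed 67.4 mean [528.8 -16.3]
top tab 112 c [509.2  28.9] sz [49.6  6.2] ang 85.68 zmed 108.0 mean [508.8  28.4]
top trayfloor 2984 c [441.6  35. ] sz [ 95.3 130.4] ang 85.92 zmed 14.5 mean [440.6  35. ]
top rod 771 c [617.2 203.4] sz [182.7  20.3] ang 85.95 zmed 54.9 mean [615.2 203.5]
top handle 236 c [ 656.3 -280.4] sz [40.  21.6] ang 18.53 zmed 81.2 mean [ 655.8 -279.7]
top blade 241 c [ 652.8 -268.8] sz [91.6 14.9] ang 18.85 zmed 36.4 mean [ 651.1 -266.9]
top foot 188 c [ 629.8 -303.7] sz [31.5 46.8] ang 35.28 zmed 6.6 mean [ 631.9 -305.6]
top mA 248 c [453.4 -72.6] sz [32.  30.4] ang 0.32 zmed 72.
[... 1423 characters left out ...]
 18.41 zmed 35.7 mean [ 676.2 -264.9]
sc foot 601 c [ 660.1 -289.4] sz [95.4 48.8] ang 23.22 zmed 6.5 mean [ 668.8 -293.1]
sc mA 168 c [452.6 -74.3] sz [33.3 32.1] ang 12.49 zmed 72.5 mean [454.4 -74.4]
sc mB 158 c [394.8 -69.2] sz [32.6 42. ] ang 82.22 zmed 72.3 mean [398.3 -69.7]
sc mC 190 c [ 388.6 -136.6] sz [49.  46.3] ang 86.36 zmed 72.3 mean [ 390.1 -135.6]
sc base 3407 c [555.5 129.3] sz [398.7 160.2] ang 83.44 zmed 8.4 mean [582.6  78.2]
sc jar 995 c [768.3 -82.9] sz [57.6 59. ] ang 80.44 zmed 84.6 mean [773.1 -85.2]
sc weight 700 c [751.7 127. ] sz [59.7 59.9] ang 89.21 zmed 44.4 mean [753.  125.5]
sc beaker 1035 c [432.3 223.6] sz [68.  71.1] ang 25.37 zmed 58.6 mean [436.7 220.7]
```

Both views agree. The rack is yawed −4.05°, the tray joint is about −0.074, the sweeper handle is at (656.8, −280.3) with yaw +18.5°, and the blade faces +y. I'll move above the sweeper now.

>>> {"fn": "apply_moves", "kwargs": {
  "plan": [-1,0.163,-0.294,0,11.4,-1,0.163,-0.294,0,11.4,-1,0.163,-0.294,0,11.4,-1,0.163,-0.294,0,11.4,-1,0.163,-0.294,0,11.4,-1,0.163,-0.294,0,11.4,-1,0.163,-0.294,0,11.4,-1,0.163,-0.294,0,11.4]
}}

```text
clock: 0.82
position: [329.1, 308.6, 231.3]
ee_rot: [0.999, -0.036, -0.0, -0.0]
contact_force: [1.4, -1.0, 0.8]
gripper_width: 85.4
```

>>> {"fn": "apply_moves", "kwargs": {
  "plan": [-1,0.163,-0.294,0,11.4,-1,0.163,-0.294,0,11.4,-1,0.163,-0.294,0,11.4,-1,0.163,-0.294,0,11.4,-1,0.163,-0.294,0,11.4,-1,0.163,-0.294,0,11.4,-1,0.163,-0.294,0,11.4,-1,0.163,-0.294,0,11.4]
}}

```text
clock: 1.48
position: [488.4, 21.5, 231.4]
ee_rot: [0.998, 0.064, 0.0, -0.0]
contact_force: [0.9, 0.8, 0.3]
gripper_width: 85.1
```

>>> {"fn": "apply_moves", "kwargs": {
  "plan": [-1,0.163,-0.294,0,11.4,-1,0.163,-0.294,0,11.4,-1,0.163,-0.294,0,11.4,-1,0.163,-0.294,0,11.4,-1,0.163,-0.294,0,11.4,-1,0.163,-0.294,0,11.4,-1,0.163,-0.294,0,11.4,-1,0.163,-0.294,0,11.4]
}}

```text
clock: 2.15
position: [647.2, -264.9, 230.7]
ee_rot: [0.987, 0.162, -0.0, -0.0]
contact_force: [0.4, 0.8, 0.1]
gripper_width: 84.9
```

```bash
cat >> h.py <<'E'
def show(arm):
    s=arm.read_state();m=R.from_quat(s["ee_rot"]).as_matrix()
    print(round(s["clock"],2),np.round(s["position"],1),"yaw",np.degrees(np.arctan2(m[1,0],m[0,0])).round(2),"tilt",np.degrees(np.arccos(-m[2,2])).round(2),"F",np.round(s["contact_force"],1),"w",round(s["gripper_width"],1),"q",np.round(s["joints"],2))
    return s
E
python3 - <<'E'
from bench import arm
from h import *
s=show(arm)
im=arm.get_image("wrist");cv2.imwrite("pics/w1.png",im["color"][:,:,::-1])
P=cloud(im,s)
m=(P[...,2]>76)&(P[...,2]<90)&(abs(P[...,0]-657)<60)&(abs(P[...,1]+280)<60)
k,l,st,_=cv2.connectedComponentsWithStats(m.astype(np.uint8));j=1+st[1:,4].argmax();p=P[l==j]
print(len(p),cv2.minAreaRect(p[:,:2].astype(np.float32)),p[:,2].mean())
E
```

```text
2.15 [ 647.2 -264.9  230.7] yaw 18.67 tilt 0.05 F [0.4 0.8 0.1] w 84.9 q [-0.16  0.51  0.22 -0.   -1.27  2.05]
1479 ((657.7152709960938, -279.7237548828125), (40.41286849975586, 21.769006729125977), 19.078723907470703) 80.63532650839595
```

>>> {"fn": "apply_moves", "kwargs": {
  "plan": [-1,0.002,-0.004,-0.04,0,-1,0.002,-0.004,-0.08,0,-1,0.002,-0.004,-0.1,0,-1,0.002,-0.004,-0.1,0,-1,0.002,-0.004,-0.1,0,-1,0.002,-0.004,-0.1,0]
}}

```text
clock: 2.7
position: [650.2, -267.3, 133.5]
ee_rot: [0.987, 0.163, 0.001, 0.001]
contact_force: [1.2, -0.3, 1.0]
gripper_width: 85.4
```

Run:
```python
from bench import arm
from h import *
show(arm)
```

```text
2.7 [ 650.2 -267.3  133.5] yaw 18.73 tilt 0.21 F [ 1.2 -0.3  1. ] w 85.4 q [-0.16  0.59  0.09  0.   -1.07  2.06]
```

>>> {"fn": "apply_moves", "kwargs": {
  "plan": [-1,0.007,-0.0127,0,0,-1,0.007,-0.0127,-0.02,0,-1,0.007,-0.0127,-0.045,0,-1,0.007,-0.0127,-0.07,0,-1,0.007,-0.0127,-0.086,0,-1,0.007,-0.0127,-0.086,0,-1,0.007,-0.0127,-0.086,0,-1,0.007,-0.0127,-0.086,0]
}}

```text
clock: 3.37
position: [657.8, -280.1, 48.6]
ee_rot: [0.987, 0.163, 0.002, 0.001]
contact_force: [-0.0, 0.1, 0.6]
gripper_width: 85.3
```

>>> {"fn": "apply_moves", "kwargs": {
  "plan": [1,0,0,0,0,1,0,0,0,0,1,0,0,0,0,1,0,0,0,0,1,0,0,0,0,1,0,0,0,0,1,0,0,0,0,1,0,0,0,0]
}}

```text
clock: 4.03
position: [656.1, -279.7, 45.7]
ee_rot: [0.987, 0.162, 0.0, 0.0]
contact_force: [-0.9, -0.8, 1.6]
gripper_width: 21.4
```

Run:
```python
from bench import arm
from h import *
show(arm)
```

```text
4.03 [ 656.1 -279.7   45.7] yaw 18.69 tilt 0.04 F [-0.9 -0.8  1.6] w 21.4 q [-0.18  0.69  0.04  0.   -0.92  2.07]
```

>>> {"fn": "apply_moves", "kwargs": {
  "plan": [1,0,0,0.03,0,1,0,0,0.07,0,1,0,0,0.11,0,1,-0.03,0.012,0.13,-5,1,-0.065,0.026,0.13,-11,1,-0.1,0.04,0.13,-17,1,-0.135,0.053,0.13,-22.7,1,-0.17,0.067,0.13,-22.7]
}}

```text
clock: 4.7
position: [483.4, -211.9, 174.5]
ee_rot: [0.999, -0.037, -0.001, -0.0]
contact_force: [1.1, 0.2, -1.0]
gripper_width: 21.1
```

>>> {"fn": "apply_moves", "kwargs": {
  "plan": [1,-0.035,0.014,0,0,1,-0.066,0.027,0,0,1,-0.066,0.027,0,0,1,-0.066,0.027,0,0,1,-0.066,0.027,0,0]
}}

```text
clock: 5.12
position: [420.4, -185.7, 175.7]
ee_rot: [0.999, -0.035, 0.001, 0.0]
contact_force: [1.4, 0.8, -0.6]
gripper_width: 21.5
```

Run:
```python
from bench import arm
from h import *
s=show(arm)
a=arm.get_image("top");b=arm.get_image("scene")
cv2.imwrite("pics/t2.png",np.vstack([cv2.resize(x["color"][y0:y0+240,x0:x0+320,::-1],None,fx=2,fy=1.25*1,interpolation=1) for x,x0,y0 in ((a,220,140),(b,150,100))]))
pickle.dump((a,b,s),open("pics/2.pkl","wb"))
```

```text
5.12 [ 420.4 -185.7  175.7] yaw -3.99 tilt 0.08 F [ 1.4  0.8 -0.6] w 21.5 q [-0.06  0.16 -0.47  0.   -0.95  1.56]
```

View pics/t2.png

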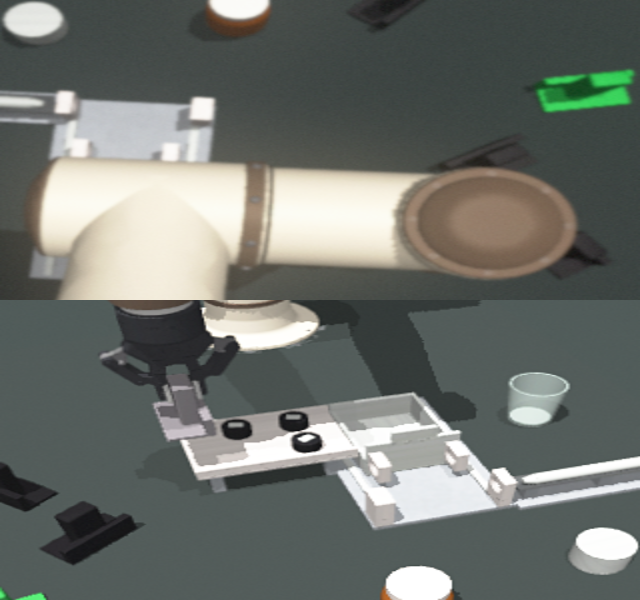

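The block is held upright at the deck's outer end, with its foot over the edge and the mounts untouched. I'll check the held pose by depth before lowering.

Run:
```python
from h import *
a,b,s=pickle.load(open("pics/2.pkl","rb"))
P=cloud(b)
o=np.array([431.8,-22.4]);c,sn=np.cos(np.radians(-4.05)),np.sin(np.radians(-4.05))
L=(P[...,:2]-o)@np.array([[c,-sn],[sn,c]])
m=(abs(P[...,0]-420)<90)&(abs(P[...,1]+190)<70)&(P[...,2]>115)&(P[...,2]<200)
for lo,hi in ((125,132),(132,138),(138,160),(160,164),(164,169),(169,180)):
    k=m&(P[...,2]>lo)&(P[...,2]<hi);q=L[k]
    if len(q): print(lo,hi,len(q),np.percentile(q,[1,50,99],axis=0).round(1).tolist())
```

```text
125 132 9 [[6.4, -195.2], [44.2, -177.9], [44.9, -156.1]]
132 138 369 [[-42.1, -195.2], [16.8, -181.9], [47.9, -151.0]]
138 160 183 [[-37.2, -193.4], [23.1, -163.7], [47.2, -146.7]]
160 164 32 [[-2.5, -175.0], [22.1, -160.1], [46.4, -145.9]]
164 169 81 [[-1.1, -175.1], [22.0, -150.8], [44.8, -145.3]]
169 180 57 [[8.3, -179.7], [20.8, -165.0], [23.7, -147.9]]
```

>>> {"fn": "apply_moves", "kwargs": {
  "plan": [1,-0.001,0,-0.02,0,1,-0.001,0,-0.04,0,1,-0.001,0,-0.055,0,1,-0.001,0,-0.067,0,1,-0.001,0,-0.075,0,1,-0.001,0,-0.078,0,1,-0.001,0,-0.078,0,1,-0.001,0,-0.078,0]
}}

```text
clock: 5.88
position: [419.6, -185.8, 97.6]
ee_rot: [0.999, -0.035, 0.0, 0.0]
contact_force: [0.2, -0.6, -0.7]
gripper_width: 21.1
```

Run:
```python
from bench import arm
from h import *
s=show(arm)
b=arm.get_image("scene");cv2.imwrite("pics/s3.png",cv2.resize(b["color"][150:290,200:420,::-1],None,fx=3.5,fy=3.5,interpolation=2))
P=cloud(b)
o=np.array([431.8,-22.4]);c,sn=np.cos(np.radians(-4.05)),np.sin(np.radians(-4.05))
L=(P[...,:2]-o)@np.array([[c,-sn],[sn,c]])
m=(abs(L[...,0])<52)&(L[...,1]<-140)&(L[...,1]>-200)
for lo,hi in ((46,54),(54,60),(60,82),(82,90)):
    k=m&(P[...,2]>lo)&(P[...,2]<hi);q=np.c_[L[k],P[k][:,2]]
    if len(q): print(lo,hi,len(q),np.percentile(q,[1,50,99],axis=0).round(1).tolist())
```

```text
5.88 [ 419.6 -185.8   97.6] yaw -4.01 tilt 0.05 F [ 0.2 -0.6 -0.7] w 21.1 q [-0.06  0.26 -0.57  0.   -0.74  1.56]
46 54 43 [[-48.1, -190.0, 48.6], [5.3, -141.8, 51.1], [45.5, -140.1, 53.8]]
54 60 276 [[-42.5, -194.8, 55.8], [19.2, -182.1, 58.8], [45.1, -156.8, 59.9]]
60 82 202 [[-43.9, -194.0, 60.1], [18.4, -170.4, 63.1], [51.9, -146.7, 79.8]]
82 90 96 [[-2.4, -174.4, 82.3], [20.2, -152.1, 88.2], [45.8, -146.3, 89.9]]
```

View pics/s3.png

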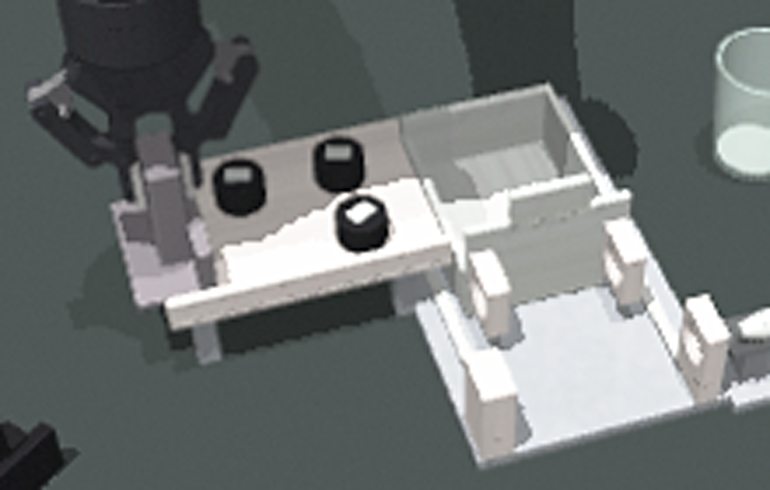

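The block sits in the channel between the rails, underside about 2 mm above the deck (foot at crop (165,280)). The mounts are ahead of the blade, so I'll sweep.

>>> {"fn": "apply_moves", "kwargs": {
  "plan": [1,0.0007,0.01,0,0,1,0.0014,0.02,0,0,1,0.0021,0.03,0,0,1,0.0028,0.04,0,0,1,0.0035,0.05,0,0,1,0.0042,0.06,0,0,1,0.0049,0.07,0,0,1,0.0056,0.08,0,0]
}}

```text
clock: 6.6
position: [424.4, -104.4, 97.4]
ee_rot: [0.999, -0.035, 0.0, 0.0]
contact_force: [0.3, -1.3, -1.2]
gripper_width: 21.4
```

Run:
```python
from bench import arm
from h import *
s=show(arm)
b=arm.get_image("scene");cv2.imwrite("pics/s4.png",cv2.resize(b["color"][150:290,200:420,::-1],None,fx=3.5,fy=3.5,interpolation=2))
```

```text
6.6 [ 424.4 -104.4   97.4] yaw -3.99 tilt 0.0 F [ 0.3 -1.3 -1.2] w 21.4 q [ 0.13  0.23 -0.62  0.   -0.72  1.37]
```

View pics/s4.png

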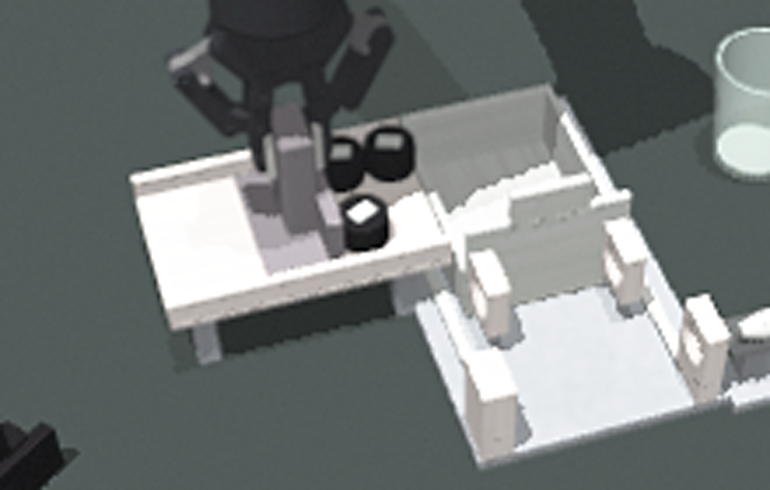

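The mounts are moving ahead of the blade (crop (345,165), (390,150) and (365,220)), so I'll continue.

>>> {"fn": "apply_moves", "kwargs": {
  "plan": [1,0.0005,0.007,0,0,1,0.001,0.014,0,0,1,0.0015,0.021,0,0,1,0.002,0.028,0,0,1,0.0025,0.035,0,0,1,0.003,0.042,0,0,1,0.0035,0.049,0,0,1,0.004,0.056,0,0]
}}

```text
clock: 7.32
position: [428.4, -48.9, 97.3]
ee_rot: [0.999, -0.035, -0.0, -0.0]
contact_force: [-0.1, -0.2, -1.4]
gripper_width: 21.3
```

>>> {"fn": "apply_moves", "kwargs": {
  "plan": [1,0.0004,0.005,0,0,1,0.0008,0.01,0,0,1,0.0012,0.015,0,0,1,0.0015,0.02,0,0,1,0.0015,0.022,0,0,1,0.0015,0.022,0,0]
}}

```text
clock: 7.82
position: [430.0, -27.1, 97.3]
ee_rot: [0.999, -0.035, 0.0, -0.0]
contact_force: [-0.2, -0.4, -1.9]
gripper_width: 21.0
```

Run:
```python
from bench import arm
from h import *
s=show(arm)
b=arm.get_image("scene");cv2.imwrite("pics/s5.png",cv2.resize(b["color"][150:290,200:420,::-1],None,fx=3.5,fy=3.5,interpolation=2))
```

```text
7.82 [430.  -27.1  97.3] yaw -3.98 tilt 0.01 F [-0.2 -0.4 -1.9] w 21.0 q [ 0.32  0.22 -0.63 -0.   -0.72  1.18]
```

View pics/s5.png

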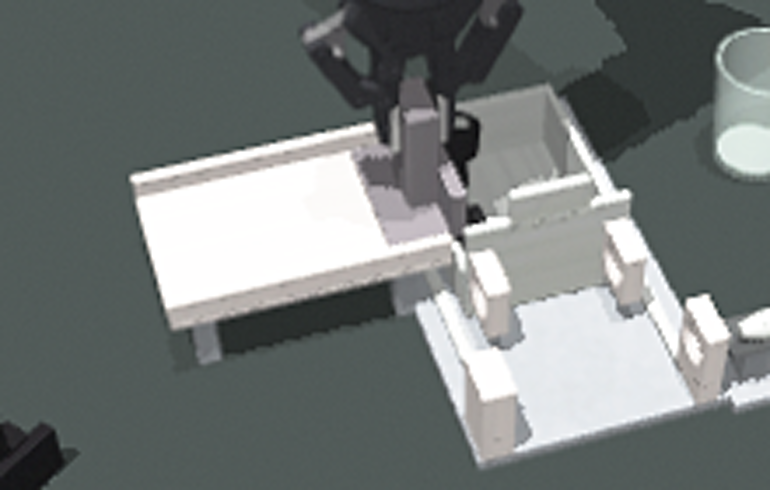

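Face is about 14 mm past the edge. One mount shows at crop (465,135) and another at (475,215). I'll retract along the deck to see into the tray.

>>> {"fn": "apply_moves", "kwargs": {
  "plan": [1,-0.0015,-0.02,0,0,1,-0.003,-0.05,0,0,1,-0.006,-0.08,0,0,1,-0.008,-0.11,0,0,1,-0.0095,-0.14,0,0,1,-0.011,-0.16,0,0,1,-0.011,-0.16,0,0]
}}

```text
clock: 8.45
position: [418.5, -190.5, 97.2]
ee_rot: [0.999, -0.037, -0.0, 0.0]
contact_force: [-0.0, -1.0, -1.5]
gripper_width: 21.2
```

Run:
```python
from bench import arm
from h import *
s=show(arm)
b=arm.get_image("scene");cv2.imwrite("pics/s6.png",cv2.resize(b["color"][150:290,200:420,::-1],None,fx=3.5,fy=3.5,interpolation=2))
```

```text
8.45 [ 418.5 -190.5   97.2] yaw -4.28 tilt 0.02 F [-0.  -1.  -1.5] w 21.2 q [-0.07  0.26 -0.57  0.   -0.74  1.57]
```

View pics/s6.png

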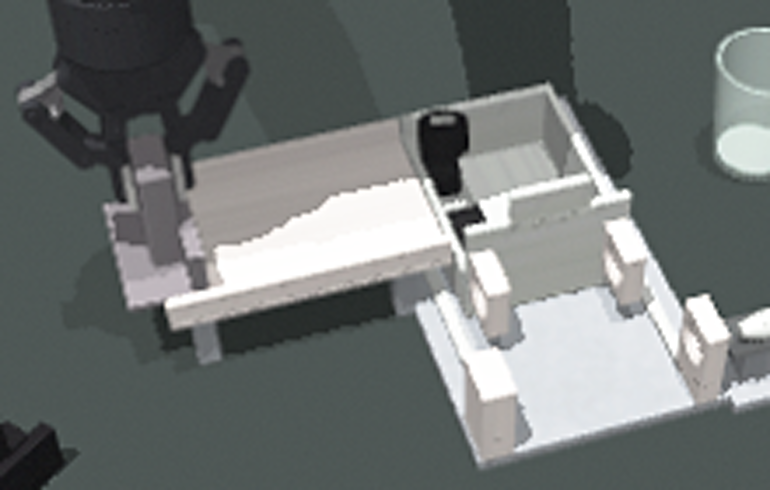

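One mount lies on top of another at crop (440,130). I'll measure its height.

Run:
```python
from bench import arm
from h import *
b=arm.get_image("scene");P=cloud(b)
tc=np.array([441.6,35.0]);c,sn=np.cos(np.radians(-4.05)),np.sin(np.radians(-4.05))
L=(P[...,:2]-tc)@np.array([[c,-sn],[sn,c]])
m=(abs(L[...,0])<66)&(abs(L[...,1])<56)
g=b["color"].max(2)
cv2.imwrite("pics/s7.png",cv2.resize(b["color"][165:235,300:385,::-1],None,fx=8,fy=8,interpolation=2))
k=m&(g<110)
for v in range(178,222,2):
    r=[(u,*np.round(L[v,u]).astype(int),int(P[v,u,2])) for u in range(312,345,3) if k[v,u]]
    if r: print(v,r)
```

```text
182 [(327, np.int64(-59), np.int64(-27), 66), (330, np.int64(-53), np.int64(-22), 69)]
184 [(321, np.int64(-53), np.int64(-44), 70), (330, np.int64(-44), np.int64(-25), 71), (333, np.int64(-47), np.int64(-16), 67)]
186 [(321, np.int64(-44), np.int64(-46), 71), (324, np.int64(-42), np.int64(-40), 72), (327, np.int64(-39), np.int64(-34), 73), (330, np.int64(-35), np.int64(-28), 74), (333, np.int64(-45), np.int64(-17), 63)]
188 [(321, np.int64(-40), np.int64(-48), 69), (324, np.int64(-37), np.int64(-41), 70), (327, np.int64(-35), np.int64(-35), 70), (330, np.int64(-35), np.int64(-28), 68), (333, np.int64(-41), np.int64(-19), 61)]
190 [(321, np.int64(-41), np.int64(-47), 62), (324, np.int64(-34), np.int64(-42), 67), (327, np.int64(-33), np.int64(-36), 66), (330, np.int64(-33), np.int64(-28), 64), (333, np.int64(-39), np.int64(-19), 56)]
192 [(321, np.int64(-39), np.int64(-48), 58), (324, np.int64(-33), np.int64(-43), 62), (327, np.int64(-33), np.int64(-35), 59), (330, np.int64(-32), np.int64(-29), 59), (333, np.int64(-35), np.int64(-20), 54)]
194 [(321, np.int64(-39), np.int64(-48), 51),
[... 444 characters left out ...]
.int64(-30), 44)]
200 [(324, np.int64(-29), np.int64(-44), 41), (327, np.int64(-26), np.int64(-38), 41), (330, np.int64(-27), np.int64(-30), 38)]
202 [(324, np.int64(-27), np.int64(-45), 36), (327, np.int64(-24), np.int64(-39), 37), (330, np.int64(-24), np.int64(-31), 35)]
204 [(327, np.int64(-26), np.int64(-38), 29), (330, np.int64(-26), np.int64(-31), 26)]
210 [(330, np.int64(12), np.int64(-43), 47), (333, np.int64(14), np.int64(-37), 47), (336, np.int64(15), np.int64(-30), 45)]
212 [(330, np.int64(19), np.int64(-45), 48), (333, np.int64(20), np.int64(-39), 47), (336, np.int64(22), np.int64(-32), 46)]
214 [(330, np.int64(24), np.int64(-47), 47)]
216 [(330, np.int64(27), np.int64(-48), 44)]
```

View pics/s7.png

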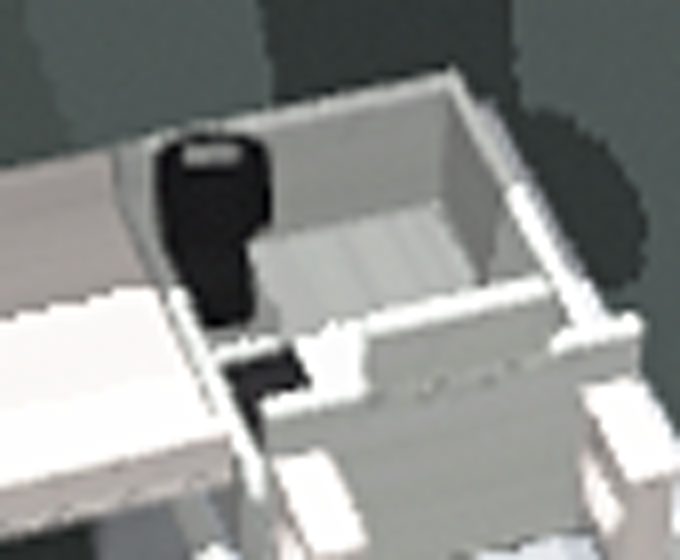

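The top mount rests on one that stands on edge, with its centre about 46 mm above the floor against a 45 mm limit. I'll nudge it off with the blade, running out over the tray above the lower mounts.

>>> {"fn": "apply_moves", "kwargs": {
  "plan": [1,0.0012,0.02,0.001,0,1,0.003,0.05,0.001,0,1,0.0045,0.08,0.001,0,1,0.006,0.105,0.001,0,1,0.007,0.125,0.001,0,1,0.008,0.14,0.001,0,1,0.0085,0.15,0.001,0,1,0.009,0.156,0.001,0]
}}

```text
clock: 9.22
position: [427.9, -30.1, 98.4]
ee_rot: [0.999, -0.034, 0.0, -0.0]
contact_force: [-0.4, 0.6, -1.3]
gripper_width: 21.3
```

>>> {"fn": "apply_moves", "kwargs": {
  "plan": [1,0.0003,0.006,0,0,1,0.0006,0.012,0,0,1,0.0009,0.018,0,0,1,0.0012,0.024,0,0,1,0.0015,0.03,0,0,1,0.0018,0.036,0,0,1,0.0021,0.042,0,0,1,0.0023,0.046,0,0]
}}

```text
clock: 9.88
position: [430.3, 15.0, 98.3]
ee_rot: [0.999, -0.035, 0.0, -0.0]
contact_force: [0.4, 0.1, -0.5]
gripper_width: 21.6
```

Run:
```python
from bench import arm
from h import *
s=show(arm)
b=arm.get_image("scene");cv2.imwrite("pics/s8.png",cv2.resize(b["color"][150:290,200:420,::-1],None,fx=3.5,fy=3.5,interpolation=2))
```

```text
9.88 [430.3  15.   98.3] yaw -4.01 tilt 0.01 F [ 0.4  0.1 -0.5] w 21.6 q [ 0.42  0.22 -0.63  0.   -0.72  1.09]
```

View pics/s8.png

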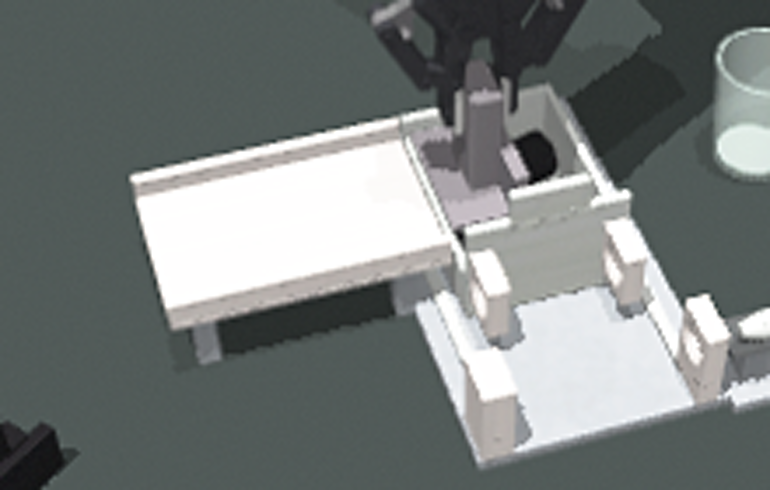

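The mount fell to the tray floor at crop (535,155). I'll lift and carry the block back to its original spot.

>>> {"fn": "apply_moves", "kwargs": {
  "plan": [1,0,0,0.03,0,1,0,0,0.065,0,1,0,-0.02,0.09,0,1,0.022,-0.05,0.09,4,1,0.045,-0.08,0.09,8,1,0.067,-0.11,0.09,12,1,0.09,-0.14,0.09,16,1,0.112,-0.17,0.09,20]
}}

```text
clock: 10.6
position: [543.0, -157.2, 188.2]
ee_rot: [0.99, 0.141, -0.0, -0.0]
contact_force: [0.4, 1.2, -1.1]
gripper_width: 21.4
```

Run:
```python
from bench import arm
from h import *
s=show(arm)
b=arm.get_image("scene");P=cloud(b)
tc=np.array([441.6,35.0]);c,sn=np.cos(np.radians(-4.05)),np.sin(np.radians(-4.05))
L=(P[...,:2]-tc)@np.array([[c,-sn],[sn,c]])
cv2.imwrite("pics/s9.png",cv2.resize(b["color"][165:235,300:385,::-1],None,fx=8,fy=8,interpolation=2))
k=(abs(L[...,0])<64)&(abs(L[...,1])<48)&(b["color"].max(2)<110)&(P[...,2]>18)
n,l,st,_=cv2.connectedComponentsWithStats(k.astype(np.uint8))
for j in range(1,n):
    if st[j,4]>15: q=np.c_[L[l==j],P[l==j][:,2]];print(st[j],np.percentile(q,[2,50,98],axis=0).round(0).tolist())
```

```text
10.6 [ 543.  -157.2  188.2] yaw 16.17 tilt 0.01 F [ 0.4  1.2 -1.1] w 21.4 q [ 0.    0.32 -0.21 -0.   -1.05  1.85]
[332 187  27  20 342] [[-49.0, -22.0, 19.0], [-29.0, 8.0, 36.0], [-18.0, 36.0, 49.0]]
[329 209  10  12  53] [[10.0, -48.0, 38.0], [21.0, -40.0, 47.0], [32.0, -29.0, 51.0]]
```

View pics/s9.png

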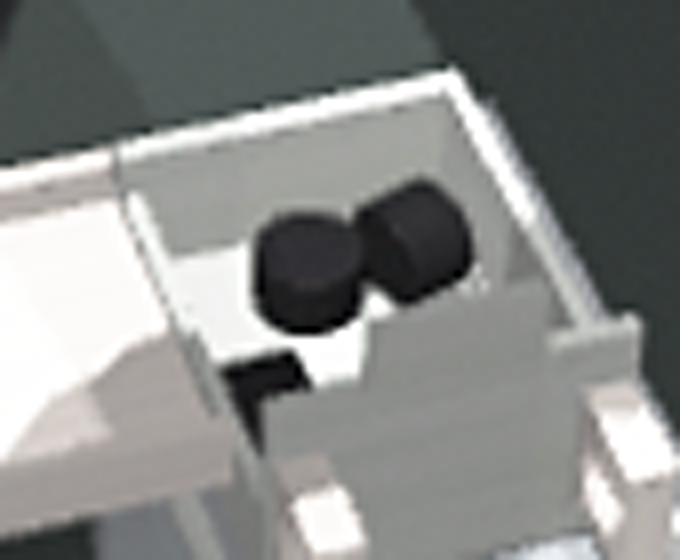

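All three mounts are now low in the tray (tops at or below 51 mm), clear of each other's stacks. Next I'll return the block.

>>> {"fn": "apply_moves", "kwargs": {
  "plan": [1,0.027,-0.03,0,2.5,1,0.055,-0.06,0,2.5,1,0.083,-0.09,0,2.5,1,0.113,-0.122,0,2.5,1,0.113,-0.122,-0.03,2.5,1,0.113,-0.122,-0.065,2.5,1,0.113,-0.122,-0.1,2.5,1,0.113,-0.122,-0.12,2.5]
}}

```text
clock: 11.32
position: [652.4, -277.0, 62.6]
ee_rot: [0.987, 0.16, -0.004, -0.002]
contact_force: [-0.0, 0.1, -2.5]
gripper_width: 21.2
```

Run:
```python
from bench import arm
from h import *
s=show(arm)
b=arm.get_image("scene");cv2.imwrite("pics/s10.png",cv2.resize(b["color"][230:430,130:390,::-1],None,fx=3,fy=3,interpolation=2))
P=cloud(b);m=(abs(P[...,0]-645)<90)&(abs(P[...,1]+285)<80)&(P[...,2]>12)
g=b["color"].astype(int);gr=m&(g.max(2)>120)&(P[...,2]<60)
print(np.percentile(P[gr][:,2],[2,10,50,90]),)
```

```text
11.32 [ 652.4 -277.    62.6] yaw 18.37 tilt 0.47 F [-0.   0.1 -2.5] w 21.2 q [-0.17  0.67  0.05 -0.   -0.96  2.07]
[20.34525023 21.57710265 23.47365292 51.54636073]
```

View pics/s10.png

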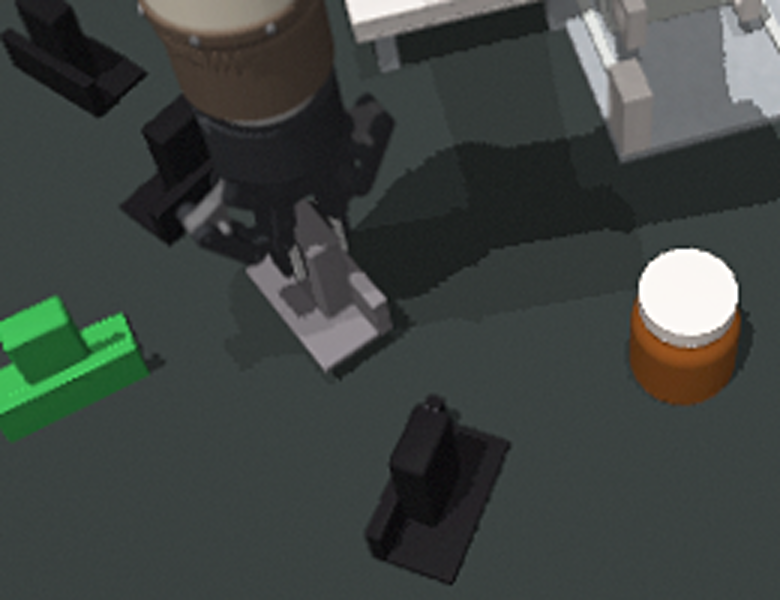

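>>> {"fn": "apply_moves", "kwargs": {
  "plan": [1,0,0,0,0,1,0,0,-0.004,0,1,0,0,-0.008,0,1,0,0,-0.008,0,1,0,0,-0.008,0]
}}

```text
clock: 11.78
position: [655.9, -277.7, 61.8]
ee_rot: [0.987, 0.161, 0.001, 0.0]
contact_force: [-0.3, -0.3, -1.5]
gripper_width: 21.0
```

Run:
```python
from bench import arm
from h import *
s=show(arm)
```

```text
11.78 [ 655.9 -277.7   61.8] yaw 18.49 tilt 0.14 F [-0.3 -0.3 -1.5] w 21.0 q [-0.17  0.67  0.05  0.   -0.95  2.07]
```

>>> {"fn": "apply_moves", "kwargs": {
  "plan": [1,0,0,-0.005,0,1,0,0,-0.01,0,1,0,0,-0.013,0,1,0,0,-0.0155,0,1,0,0,-0.0155,0,1,0,0,-0.0155,0]
}}

```text
clock: 12.28
position: [655.1, -277.7, 45.6]
ee_rot: [0.987, 0.161, -0.0, 0.0]
contact_force: [-1.3, 1.2, 3.8]
gripper_width: 21.6
```

Run:
```python
from bench import arm
from h import *
s=show(arm)
```

```text
12.28 [ 655.1 -277.7   45.6] yaw 18.51 tilt 0.02 F [-1.3  1.2  3.8] w 21.6 q [-0.17  0.68  0.04  0.   -0.92  2.07]
```

The block is on the bench: Fz went from −1.5 to +3.8 at TCP height 45.6, the same as at pick-up. I'll release and rise.

>>> {"fn": "apply_moves", "kwargs": {
  "plan": [-1,0,0,0,0,-1,0,0,0,0,-1,0,0,0,0,-1,0,0,0,0,-1,0,0,0.03,0,-1,0,0,0.07,0,-1,0,0,0.11,0,-1,0,0,0.14,0]
}}

```text
clock: 12.95
position: [656.1, -278.1, 188.5]
ee_rot: [0.987, 0.161, 0.002, 0.001]
contact_force: [0.4, -0.5, 1.0]
gripper_width: 85.4
```

Run:
```python
from bench import arm
from h import *
s=show(arm)
b=arm.get_image("scene");cv2.imwrite("pics/s11.png",b["color"][:,:,::-1])
P=cloud(b);m=(abs(P[...,0]-645)<80)&(abs(P[...,1]+285)<70)
for lo,hi in ((3,10),(32,40),(74,88)):
    k=m&(P[...,2]>lo)&(P[...,2]<hi);print(k.sum(),np.median(P[k],axis=0).round(1),P[k][:,2].std().round(2))
```

```text
12.95 [ 656.1 -278.1  188.5] yaw 18.51 tilt 0.23 F [ 0.4 -0.5  1. ] w 85.4 q [-0.17  0.56  0.19  0.   -1.2   2.07]
782 [ 673.2 -294.2    6.1] 1.7
143 [ 675.6 -257.5   36. ] 1.65
257 [ 658.1 -277.7   80.8] 1.84
```

View pics/s11.png

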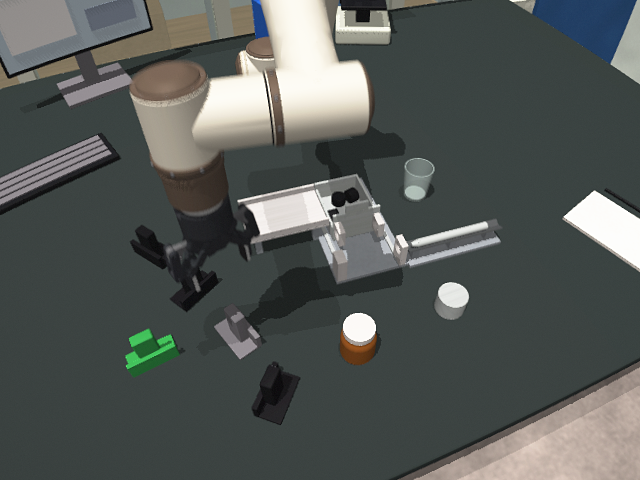

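The block stands upright and released at (238,330). Next I'll close the fingers and go inside the tray's push tab.

>>> {"fn": "apply_moves", "kwargs": {
  "plan": [1,-0.02,0.034,0,-3,1,-0.039,0.066,0,-8,1,-0.058,0.098,0,-13,1,-0.078,0.13,0,-18,1,-0.097,0.162,0,-22.6,1,-0.117,0.195,0,-22.6,1,-0.136,0.227,0,-22.6,1,-0.156,0.26,0,-22.6]
}}

```text
clock: 13.67
position: [498.2, -16.4, 184.6]
ee_rot: [0.999, -0.036, 0.0, -0.0]
contact_force: [-0.4, 1.6, 0.5]
gripper_width: -0.1
```

>>> {"fn": "apply_moves", "kwargs": {
  "plan": [1,-0.02,0.034,0,0,1,-0.03,0.05,0,0,1,-0.03,0.05,0,0,1,-0.03,0.05,0,0]
}}

```text
clock: 14.0
position: [469.0, 33.2, 185.1]
ee_rot: [0.999, -0.035, 0.0, -0.0]
contact_force: [-0.0, -0.1, -1.0]
gripper_width: -0.4
```

Run:
```python
from bench import arm
from h import *
s=show(arm)
```

```text
14.0 [469.   33.2 185.1] yaw -3.97 tilt 0.05 F [-0.  -0.1 -1. ] w -0.4 q [ 0.42  0.16 -0.43  0.   -0.98  1.08]
```

>>> {"fn": "apply_moves", "kwargs": {
  "plan": [1,0,-0.0015,-0.03,0,1,0,-0.0015,-0.065,0,1,0,-0.0015,-0.09,0,1,0,-0.0015,-0.104,0,1,0,-0.0015,-0.104,0,1,0,-0.0015,-0.104,0]
}}

```text
clock: 14.5
position: [469.6, 30.0, 80.3]
ee_rot: [0.999, -0.036, -0.001, 0.001]
contact_force: [-0.5, -0.2, 0.6]
gripper_width: -0.1
```

Run:
```python
from bench import arm
from h import *
s=show(arm)
b=arm.get_image("scene");cv2.imwrite("pics/s12.png",cv2.resize(b["color"][150:290,250:470,::-1],None,fx=3.5,fy=3.5,interpolation=2))
```

```text
14.5 [469.6  30.   80.3] yaw -4.18 tilt 0.1 F [-0.5 -0.2  0.6] w -0.1 q [ 0.41  0.31 -0.56  0.   -0.71  1.09]
```

View pics/s12.png

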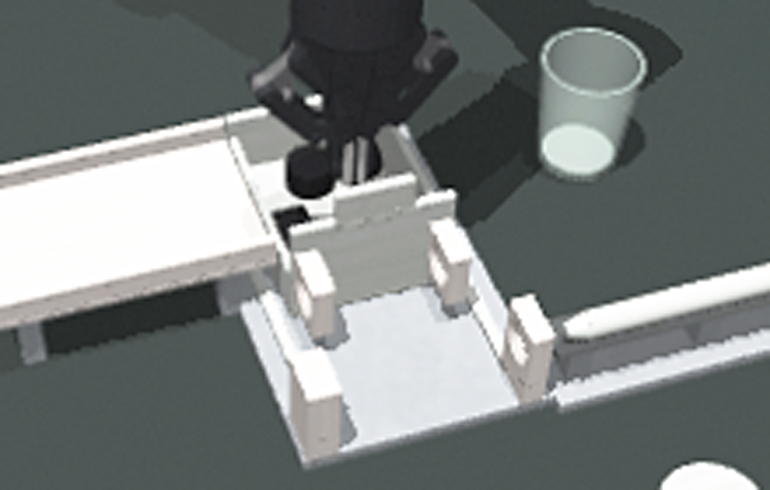

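The fingers are behind the tab, above the mounts. I'll push in stages and measure between them.

>>> {"fn": "apply_moves", "kwargs": {
  "plan": [1,0.01,-0.0007,0,0,1,0.02,-0.0014,0,0,1,0.03,-0.0021,0,0,1,0.038,-0.0027,0,0,1,0.046,-0.0033,0,0,1,0.054,-0.0038,0,0,1,0.062,-0.0044,0,0,1,0.07,-0.005,0,0]
}}

```text
clock: 15.22
position: [539.8, 25.8, 80.8]
ee_rot: [0.999, -0.036, -0.0, 0.0]
contact_force: [-3.0, 0.3, 2.8]
gripper_width: -0.1
```

>>> {"fn": "apply_moves", "kwargs": {
  "plan": [1,0.005,-0.0003,0,0,1,0.009,-0.0006,0,0,1,0.012,-0.0008,0,0,1,0.014,-0.001,0,0,1,0.014,-0.001,0,0,1,0.014,-0.001,0,0]
}}

```text
clock: 15.72
position: [553.8, 25.0, 80.8]
ee_rot: [0.999, -0.036, 0.001, -0.0]
contact_force: [0.2, 0.1, 0.0]
gripper_width: -0.2
```

```bash
cat > meas.py <<'E'
from bench import arm
from h import *
import sys
s=show(arm)
b=arm.get_image("scene");P=cloud(b)
cv2.imwrite(sys.argv[1],cv2.resize(b["color"][150:290,250:470,::-1],None,fx=3.5,fy=3.5,interpolation=2))
a=np.radians(-4.05);c,sn=np.cos(a),np.sin(a)
L=(P[...,:2]-np.array([515.4,28.4]))@np.array([[c,-sn],[sn,c]])
def box(n,y0,y1,x0,x1,z0=62,z1=72):
    k=(L[...,1]>y0)&(L[...,1]<y1)&(L[...,0]>x0)&(L[...,0]<x1)&(P[...,2]>z0)&(P[...,2]<z1)
    q=L[k]
    if len(q): print(n,len(q),'x',np.percentile(q[:,0],[3,50,97]).round(1),'y',np.percentile(q[:,1],[3,50,97]).round(1))
box("fixL",56,78,60,115);box("fixR",-80,-56,60,115)
box("trL",35,54,5,125);box("trR",-54,-35,5,125)
box("tab",-28,28,-20,100,95,112)
E
python3 meas.py pics/s13.png
```

```text
15.72 [553.8  25.   80.8] yaw -4.11 tilt 0.09 F [0.2 0.1 0. ] w -0.2 q [ 0.34  0.42 -0.36  0.   -0.79  1.16]
fixL 109 x [ 70.6  88.2 104. ] y [58.4 64.7 72.9]
fixR 158 x [ 70.9  88.4 103.6] y [-79.7 -70.  -59.8]
trL 120 x [52.4 69.2 88.2] y [35.8 42.5 51. ]
trR 131 x [52.5 70.3 88.3] y [-53.1 -45.3 -37.1]
tab 200 x [35.1 52.1 55.2] y [-24.5  -2.6  22.2]
```

View pics/s13.png

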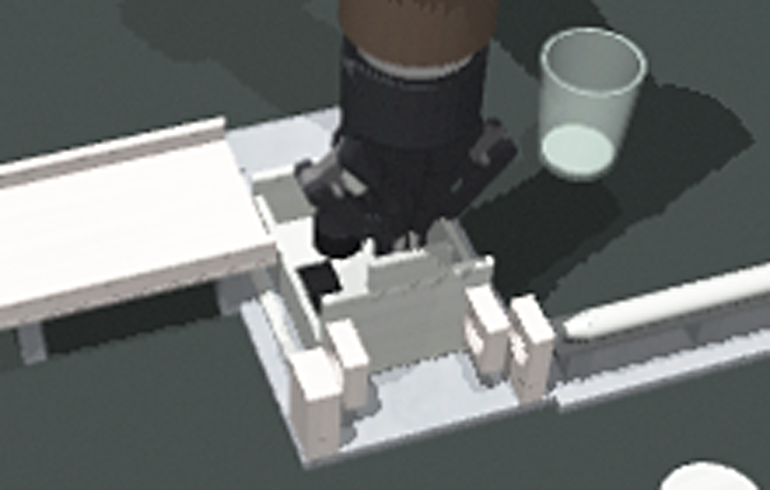

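Far lug edges are 103.8 (fixed) against 88.25 (tray), so 15.5 mm remain, which agrees with the fingertip position.

>>> {"fn": "apply_moves", "kwargs": {
  "plan": [1,0.003,-0.0002,0,0,1,0.006,-0.0004,0,0,1,0.009,-0.0006,0,0,1,0.012,-0.0008,0,0,1,0.0145,-0.001,0,0,1,0.0145,-0.001,0,0,1,0.0145,-0.001,0,0,1,0.0145,-0.001,0,0]
}}

```text
clock: 16.43
position: [568.5, 23.9, 80.9]
ee_rot: [0.999, -0.036, 0.001, -0.0]
contact_force: [0.3, -0.4, 0.3]
gripper_width: -0.2
```

```bash
python3 meas.py pics/s14.png
```

```text
16.43 [568.5  23.9  80.9] yaw -4.11 tilt 0.1 F [ 0.3 -0.4  0.3] w -0.2 q [ 0.33  0.44 -0.32  0.   -0.8   1.17]
fixL 109 x [ 70.3  87.  103.4] y [58.3 64.9 72.3]
fixR 157 x [ 71.2  89.2 104. ] y [-79.5 -69.8 -60.2]
trL 126 x [ 66.9  84.3 102.9] y [36.3 42.7 50.6]
trR 131 x [ 67.5  84.8 103.3] y [-52.3 -45.6 -37.4]
tab 203 x [49.4 67.5 69.8] y [-25.4  -3.6  22.4]
```

View pics/s14.png

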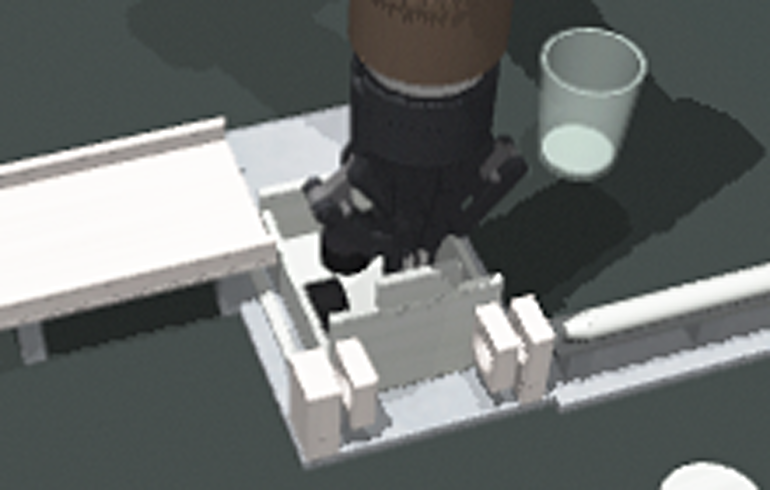

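The lugs line up to about 0.6 mm: far edges 103.7 against 103.1. I'll back off, lift, and go behind the rod tail.

>>> {"fn": "apply_moves", "kwargs": {
  "plan": [1,-0.015,0.001,0,0,1,-0.02,0.0015,0.03,0,1,-0.02,0.0015,0.07,0,1,-0.01,0.035,0.08,0,1,0,0.07,0.08,0,1,0.01,0.105,0.08,0,1,0.02,0.14,0.08,0,1,0.03,0.18,0.08,0]
}}

```text
clock: 17.15
position: [598.2, 205.0, 161.4]
ee_rot: [0.999, -0.036, 0.001, -0.0]
contact_force: [1.8, -0.7, -0.3]
gripper_width: -0.4
```

>>> {"fn": "apply_moves", "kwargs": {
  "plan": [1,0.008,0.036,0,0,1,0.016,0.072,0,0,1,0.024,0.105,0,0,1,0.026,0.115,0,0,1,0.026,0.115,0,0,1,0.026,0.115,0,0]
}}

```text
clock: 17.65
position: [623.5, 319.0, 160.1]
ee_rot: [0.999, -0.036, -0.0, 0.0]
contact_force: [0.1, -0.9, -0.8]
gripper_width: -0.1
```

```bash
python3 meas.py pics/s15.png
python3 - <<'E'
from bench import arm
from h import *
b=arm.get_image("top");P=cloud(b)
a=np.radians(-4.05);c,sn=np.cos(a),np.sin(a)
for n,im in (("top",b),("sc",arm.get_image("scene"))):
    P=cloud(im)
    L=(P[...,:2]-np.array([515.4,28.4]))@np.array([[c,-sn],[sn,c]])
    k=(L[...,1]>78)&(L[...,1]<300)&(abs(L[...,0]-88)<11)&(P[...,2]>48.5)&(P[...,2]<60)
    q=L[k]; print(n,k.sum(),np.percentile(q,[1,50,99],axis=0).round(1).tolist())
cv2.imwrite("pics/s15b.png",im["color"][:,:,::-1])
E
```

```text
17.65 [623.5 319.  160.1] yaw -4.08 tilt 0.05 F [ 0.1 -0.9 -0.8] w -0.1 q [ 0.7   0.56  0.12 -0.   -1.13  0.8 ]
fixL 108 x [ 70.2  89.1 103.9] y [58.2 65.  71.9]
fixR 160 x [ 70.1  89.1 104.4] y [-79.6 -70.  -59.8]
trL 128 x [ 21.3  84.1 103. ] y [36.1 42.9 50.9]
trR 125 x [ 68.   84.3 103.2] y [-52.5 -45.1 -37.7]
tab 169 x [62.3 67.9 70. ] y [-25.5  -1.5  22.2]
top 760 [[79.4, 93.0], [86.9, 182.6], [96.5, 268.7]]
sc 540 [[79.7, 91.5], [90.1, 174.3], [96.5, 267.3]]
```

View pics/s15b.png

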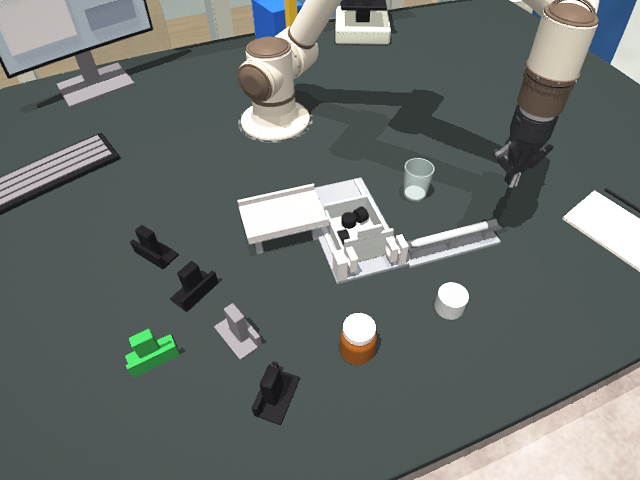

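Tail at rack y ≈ 269.5. The fingertips are at 297.5, so there's about 13 mm of clearance. Descending.

>>> {"fn": "apply_moves", "kwargs": {
  "plan": [1,0.0005,0,-0.035,0,1,0.0005,0,-0.07,0,1,0.0005,0,-0.095,0,1,0.0005,0,-0.108,0,1,0.0005,0,-0.113,0,1,0.0005,0,-0.113,0,1,0.0005,0,-0.113,0]
}}

```text
clock: 18.38
position: [625.4, 319.1, 49.6]
ee_rot: [0.999, -0.036, 0.001, -0.001]
contact_force: [-0.3, 0.5, 0.5]
gripper_width: -0.2
```

Run:
```python
from bench import arm
from h import *
show(arm)
b=arm.get_image("scene")
cv2.imwrite("pics/s16.png",cv2.resize(b["color"][150:290,370:570,::-1],None,fx=3.8,fy=3.8,interpolation=2))
```

```text
18.38 [625.4 319.1  49.6] yaw -4.11 tilt 0.17 F [-0.3  0.5  0.5] w -0.2 q [ 0.7   0.67  0.01  0.   -0.91  0.8 ]
```

View pics/s16.png

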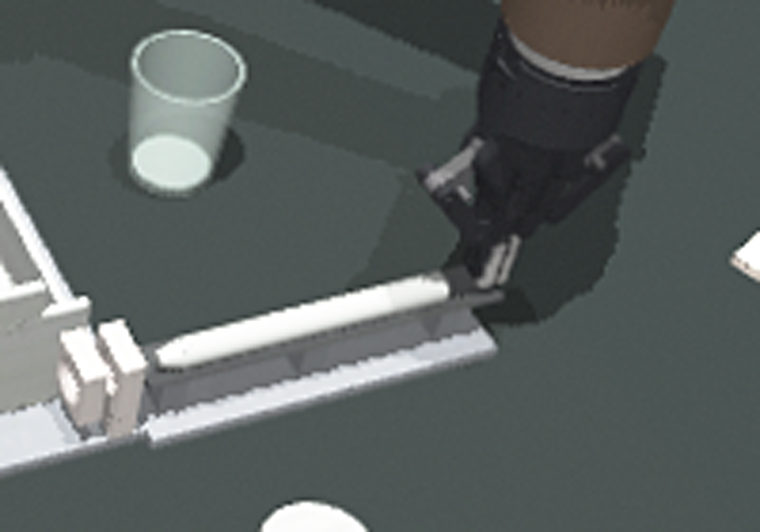

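>>> {"fn": "apply_moves", "kwargs": {
  "plan": [1,-0.001,0,-0.0025,0,1,-0.0015,-0.008,-0.0025,0,1,-0.002,-0.014,-0.0025,0,1,-0.0025,-0.02,-0.0025,0,1,-0.003,-0.027,-0.0025,0,1,-0.0035,-0.034,-0.0025,0,1,-0.004,-0.041,-0.0025,0,1,-0.0045,-0.048,-0.0025,0]
}}

```text
clock: 19.1
position: [620.1, 270.6, 45.9]
ee_rot: [0.999, -0.036, 0.001, -0.0]
contact_force: [-0.6, 3.2, 1.7]
gripper_width: 0.3
```

```bash
cat > rod.py <<'E'
from bench import arm
from h import *
import sys
s=show(arm)
a=np.radians(-4.05);c,sn=np.cos(a),np.sin(a);M=np.array([[c,-sn],[sn,c]]);o=np.array([515.4,28.4])
print("tcp rack",((s["position"][:2]-o)@M).round(1))
im=arm.get_image("scene");P=cloud(im);L=(P[...,:2]-o)@M
for lo,hi in ((76,300),(-55,-37),(-37,37),(52,57)):
    k=(L[...,1]>lo)&(L[...,1]<hi)&(abs(L[...,0]-88)<11)&(P[...,2]>48.5)&(P[...,2]<60)&(im["color"].min(2)>70)
    q=L[k]
    if k.sum()>4: print((lo,hi),k.sum(),np.percentile(q,[1,50,99],axis=0).round(1).tolist())
cv2.imwrite(sys.argv[1],cv2.resize(im["color"][150:290,320:520,::-1],None,fx=3.8,fy=3.8,interpolation=2))
E
python3 rod.py pics/s17.png
```

```text
19.1 [620.1 270.6  45.9] yaw -4.11 tilt 0.09 F [-0.6  3.2  1.7] w 0.3 q [ 0.65  0.63 -0.07  0.   -0.87  0.85]
tcp rack [ 87.3 249. ]
(76, 300) 516 [[79.7, 80.4], [90.5, 158.6], [96.7, 248.9]]
```

View pics/s17.png

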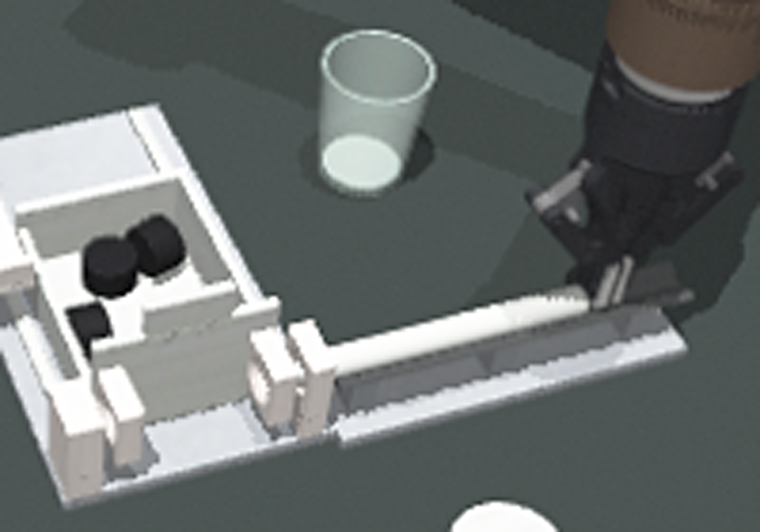

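The nose is entering the first lug at crop (330,360), with a 3 N push. Continuing.

>>> {"fn": "apply_moves", "kwargs": {
  "plan": [1,-0.0005,-0.007,0.0005,0,1,-0.001,-0.014,0.001,0,1,-0.0015,-0.021,0.001,0,1,-0.002,-0.028,0.001,0,1,-0.0025,-0.035,0.001,0,1,-0.003,-0.042,0.001,0,1,-0.0035,-0.049,0.001,0,1,-0.004,-0.056,0.001,0]
}}

```text
clock: 19.82
position: [615.6, 214.1, 46.3]
ee_rot: [0.999, -0.036, -0.0, 0.0]
contact_force: [-0.1, 1.3, 0.7]
gripper_width: 0.0
```

```bash
python3 rod.py pics/s18.png
```

```text
19.82 [615.6 214.1  46.3] yaw -4.12 tilt 0.01 F [-0.1  1.3  0.7] w 0.0 q [ 0.58  0.6  -0.13 -0.   -0.84  0.92]
tcp rack [ 86.8 192.3]
(76, 300) 344 [[79.8, 79.7], [90.8, 131.8], [96.7, 195.2]]
(-37, 37) 121 [[80.9, -1.3], [90.3, 18.1], [96.2, 36.5]]
```

View pics/s18.png

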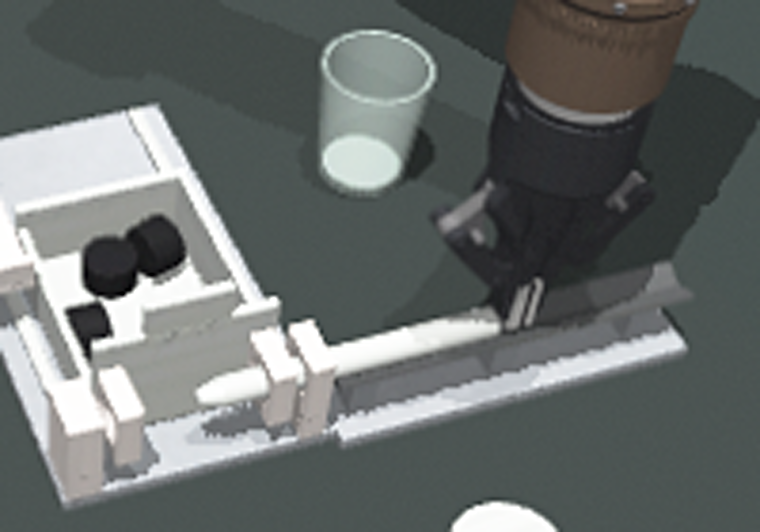

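The nose has passed through the first two lugs, at y ≈ −2, so about 70 mm remain.

>>> {"fn": "apply_moves", "kwargs": {
  "plan": [1,-0.0005,-0.007,0,0,1,-0.001,-0.014,0,0,1,-0.0015,-0.021,0,0,1,-0.002,-0.028,0,0,1,-0.0025,-0.035,0,0,1,-0.003,-0.042,0,0,1,-0.0033,-0.049,0,0,1,-0.0037,-0.056,0,0]
}}

```text
clock: 20.53
position: [612.0, 158.2, 46.4]
ee_rot: [0.999, -0.036, 0.0, -0.0]
contact_force: [0.0, 2.3, 0.8]
gripper_width: -0.1
```

```bash
python3 rod.py pics/s19.png
```

```text
20.53 [612.  158.2  46.4] yaw -4.12 tilt 0.01 F [0.  2.3 0.8] w -0.1 q [ 0.51  0.57 -0.19 -0.   -0.81  0.99]
tcp rack [ 87.2 136.3]
(76, 300) 177 [[80.0, 78.6], [91.6, 104.4], [97.5, 142.1]]
(-55, -37) 12 [[81.9, -54.0], [87.9, -51.0], [97.3, -49.4]]
(-37, 37) 228 [[79.1, -32.2], [89.1, 2.5], [95.6, 35.8]]
```

View pics/s19.png

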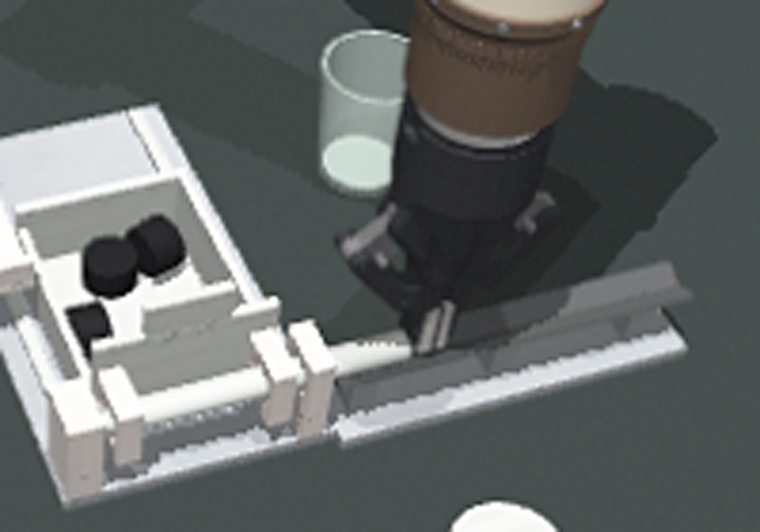

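>>> {"fn": "apply_moves", "kwargs": {
  "plan": [1,-0.0003,-0.004,0,0,1,-0.0005,-0.008,0,0,1,-0.0008,-0.011,0,0,1,-0.001,-0.013,0,0,1,-0.001,-0.013,0,0,1,-0.001,-0.013,0,0]
}}

```text
clock: 21.08
position: [610.6, 145.4, 46.0]
ee_rot: [0.999, -0.036, -0.001, 0.0]
contact_force: [-0.6, 0.5, 0.8]
gripper_width: -0.2
```

>>> {"fn": "apply_moves", "kwargs": {
  "plan": [1,0,-0.001,0,0,1,0,-0.001,0,0,1,0,-0.001,0,0]
}}

```text
clock: 21.33
position: [610.8, 144.8, 46.1]
ee_rot: [0.999, -0.036, -0.0, 0.0]
contact_force: [0.3, 0.4, 0.1]
gripper_width: 0.6
```

>>> {"fn": "apply_moves", "kwargs": {
  "plan": [1,0,-0.001,0,0,1,0,-0.001,0,0,1,0,-0.001,0,0]
}}

```text
clock: 21.58
position: [610.9, 143.9, 46.2]
ee_rot: [0.999, -0.036, -0.0, 0.0]
contact_force: [0.4, 1.8, -0.4]
gripper_width: -0.1
```

```bash
python3 rod.py pics/s20.png
```

```text
21.58 [610.9 143.9  46.2] yaw -4.12 tilt 0.02 F [ 0.4  1.8 -0.4] w -0.1 q [ 0.49  0.57 -0.2  -0.   -0.8   1.01]
tcp rack [ 87.1 122. ]
(76, 300) 119 [[80.2, 78.3], [91.7, 96.6], [97.0, 129.5]]
(-55, -37) 17 [[79.6, -54.5], [88.9, -51.8], [98.0, -48.6]]
(-37, 37) 230 [[79.4, -32.1], [89.6, 2.1], [96.0, 36.4]]
```

View pics/s20.png

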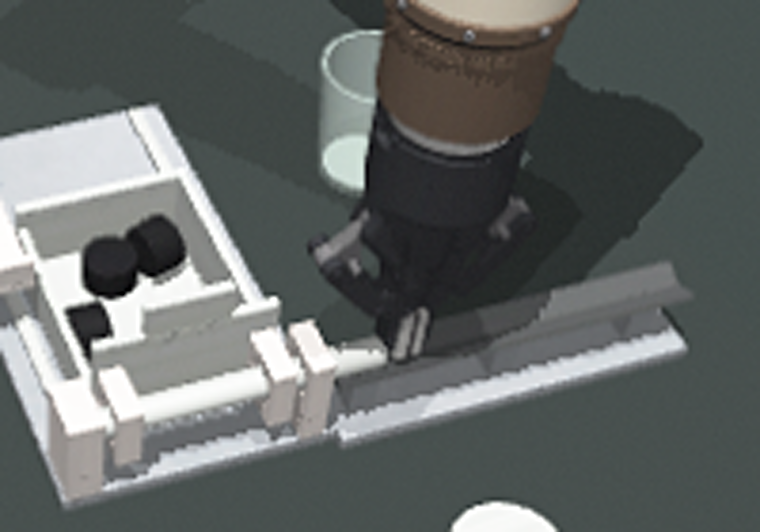

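Nearly home. I'll push in 1 mm steps until the force rises.

>>> {"fn": "apply_moves", "kwargs": {
  "plan": [1,0,-0.001,0,0,1,0,-0.001,0,0,1,0,-0.001,0,0]
}}

```text
clock: 21.88
position: [611.0, 142.8, 46.3]
ee_rot: [0.999, -0.036, -0.0, 0.0]
contact_force: [0.8, 1.3, -0.5]
gripper_width: 0.1
```

>>> {"fn": "apply_moves", "kwargs": {
  "plan": [1,0,-0.001,0,0,1,0,-0.001,0,0,1,0,-0.001,0,0]
}}

```text
clock: 22.13
position: [611.0, 141.9, 46.3]
ee_rot: [0.999, -0.036, 0.0, -0.0]
contact_force: [0.4, 0.6, 0.4]
gripper_width: 0.3
```

>>> {"fn": "apply_moves", "kwargs": {
  "plan": [1,0,-0.001,0,0,1,0,-0.001,0,0,1,0,-0.001,0,0]
}}

```text
clock: 22.38
position: [611.3, 141.5, 46.5]
ee_rot: [0.999, -0.036, 0.0, -0.0]
contact_force: [0.2, 4.2, -0.1]
gripper_width: -0.3
```

>>> {"fn": "apply_moves", "kwargs": {
  "plan": [1,0,-0.001,0,0,1,0,-0.001,0,0,1,0,-0.001,0,0]
}}

```text
clock: 22.63
position: [611.8, 141.3, 46.7]
ee_rot: [0.999, -0.036, 0.001, -0.001]
contact_force: [0.9, 5.5, -0.3]
gripper_width: -0.1
```

>>> {"fn": "apply_moves", "kwargs": {
  "plan": [1,0,-0.001,0,0,1,0,-0.001,0,0,1,0,-0.001,0,0]
}}

```text
clock: 22.88
position: [612.4, 141.1, 46.9]
ee_rot: [0.999, -0.035, 0.002, -0.002]
contact_force: [0.5, 9.1, -1.5]
gripper_width: -0.2
```

Force climbs to 9 N with no advance, so the nose is home. I'll retreat and check.

>>> {"fn": "apply_moves", "kwargs": {
  "plan": [1,0.0005,0.01,0,0,1,0.0015,0.022,0,0,1,0.0015,0.022,0.035,0,1,0.0015,0.022,0.075,0,1,0.0015,0.05,0.11,0,1,0.0015,0.085,0.14,0,1,0.0015,0.12,0.15,0,1,0.0015,0.15,0.15,0]
}}

```text
clock: 23.55
position: [614.1, 291.5, 201.9]
ee_rot: [0.999, -0.036, 0.004, -0.002]
contact_force: [2.0, -0.7, 0.9]
gripper_width: 0.1
```

>>> {"fn": "apply_moves", "kwargs": {
  "plan": [1,0,0.04,0,0,1,0,0.07,0,0,1,0,0.07,0,0,1,0,0.07,0,0,1,0,0.07,0,0]
}}

```text
clock: 23.97
position: [612.1, 358.5, 195.7]
ee_rot: [0.999, -0.036, -0.001, 0.001]
contact_force: [0.4, 0.3, 0.6]
gripper_width: -0.0
```

```bash
python3 rod.py pics/s21.png; python3 meas.py pics/s21b.png
python3 - <<'E'
from bench import arm
from h import *
a=np.radians(-4.05);c,sn=np.cos(a),np.sin(a);M=np.array([[c,-sn],[sn,c]]);o=np.array([515.4,28.4])
im=arm.get_image("top");cv2.imwrite("pics/t21.png",im["color"][:,:,::-1]);P=cloud(im);L=(P[...,:2]-o)@M
for lo,hi in ((74,300),(-37,37)):
    k=(L[...,1]>lo)&(L[...,1]<hi)&(abs(L[...,0]-88)<11)&(P[...,2]>48.5)&(P[...,2]<60);q=L[k];print(k.sum(),np.percentile(q,[1,50,99],axis=0).round(1).tolist())
# mounts in tray
k=(abs(L[...,0])<64)&(abs(L[...,1])<48)&(im["color"].max(2)<110)&(P[...,2]>18)
n,l,st,_=cv2.connectedComponentsWithStats(k.astype(np.uint8))
for j in range(1,n):
    if st[j,4]>15:q=np.c_[L[l==j],P[l==j][:,2]];print("mount blob",st[j,4],np.percentile(q,[2,50,98],axis=0).round(0).tolist())
for nme,(x,y,z) in dict(handle=(657,-278,81),jar=(767.5,-82,85),weight=(751,128,45)).items():
    k=(abs(P[...,0]-x)<45)&(abs(P[...,1]-y)<45)&(abs(P[...,2]-z)<5);print(nme,cv2.minAreaRect(P[k][:,:2].astype(np.float32)),np.median(P[k][:,2]))
E
```

```text
23.97 [612.1 358.5 195.7] yaw -4.1 tilt 0.13 F [0.4 0.3 0.6] w -0.0 q [ 0.76  0.55  0.19  0.   -1.21  0.74]
tcp rack [ 73.1 336.1]
(76, 300) 96 [[79.9, 78.3], [90.6, 93.1], [96.1, 106.6]]
(-55, -37) 21 [[79.2, -54.8], [91.0, -51.3], [98.5, -49.4]]
(-37, 37) 235 [[79.3, -31.9], [89.9, 2.5], [95.6, 36.6]]
24.02 [612.3 357.9 196. ] yaw -4.15 tilt 0.09 F [-0.9 -0.5  0.3] w 0.2 q [ 0.76  0.55  0.19  0.   -1.21  0.74]
fixL 105 x [ 71.2  88.7 103.4] y [58.2 64.6 72.6]
fixR 159 x [ 70.7  88.7 104.3] y [-79.4 -69.9 -60. ]
trL 129 x [ 36.2  83.2 102.8] y [36.1 43.5 50.9]
trR 132 x [ 66.8  84.8 103. ] y [-52.2 -45.2 -37.5]
tab 165 x [62.5 67.9 69.8] y [-25.2  -1.8  23.5]
139 [[79.5, 75.7], [87.0, 91.5], [96.3, 107.3]]
266 [[79.6, -35.2], [87.5, -0.0], [95.8, 36.0]]
mount blob 113 [[-3.0, -43.0, 40.0], [9.0, -35.0, 46.0], [23.0, -27.0, 50.0]]
mount blob 146 [[-55.0, 12.0, 33.0], [-43.0, 24.0, 46.0], [-29.0, 34.0, 50.0]]
handle ((655.5975952148438, -277.89190673828125), (39.24870681762695, 23.896411895751953), 19.426067352294922) 81.04953063811695
jar ((768.841064453125, -81.42695617675781), (57.176116943359375, 56.88041305541992), 42.950836181640625) 85.57841144039924
weight ((751.2327880859375, 128.47845458984375), (58.8880500793457, 58.50027847290039), 50.645729064941406) 45.64365059043564
```

View pics/t21.png

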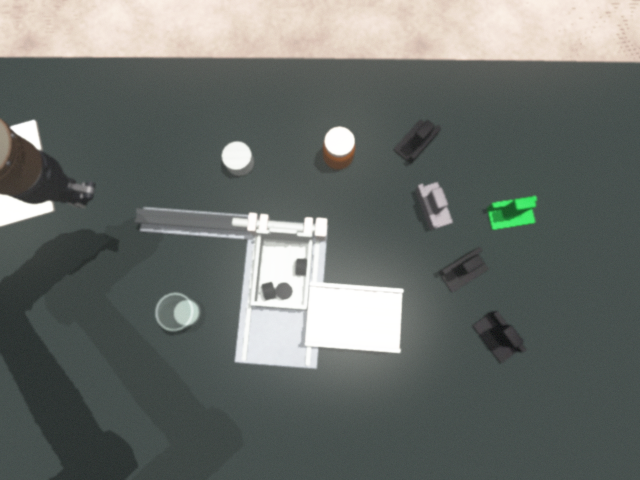

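View pics/s21.png

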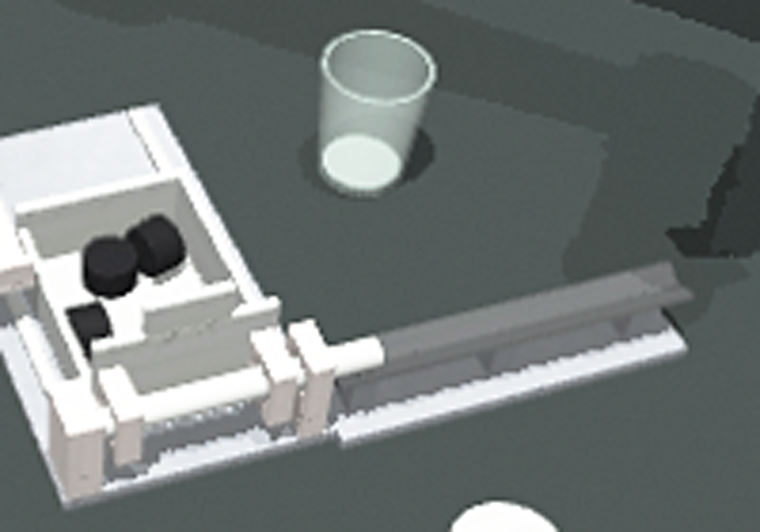

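Tail is at rack y ≈ 107 (home is 107), the rod passes all four lugs, the tray offset is about −0.8 mm, and everything is at rest. Handing in.

```bash
python3 -c "
from bench import arm
print(arm.job_done())"
```

```text
the job is handed in; nothing more can be done
None
```

The job is done and handed in after about 24 s. `job_done()` gives no verdict, so the results below are my own last camera checks.

- **Mounts:** I swept all three into the tray with the sweeping block. After the first sweep one mount sat on another standing on edge, about 46 mm above the tray floor against the 45 mm limit, so I nudged it down with the blade. All three now lie low in the tray, tops no more than about 37 mm above its floor. Two still stand on edge, inside the limits.
- **Sweeping block:** It stands upright and released on the bench about 2 mm from where it started, with its handle top 81 mm above the bench.
- **Tray:** The tray's lugs are within about 1 mm of the rack's.
- **Rod:** It goes through all four lugs. Its tail is at rack y ≈ 107 mm, which is the home position. The push force rose to 9 N with no further advance.
- **Bystanders:** The jar and weight are within about 1 mm of where they started. I only judged the beaker by eye; it looked unmoved.
- **Arm:** It is clear of everything, with about zero force on the tool.

No final check failed or disagreed.

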